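Pack the pedal board: clamp the mini pedals, hang the guard

TASK

Pack the pedal board for the gig: put every loose mini pedal fully down into a bay of its own in the front row, footswitch end to the front (toward the guard side), swinging that bay's toggle clamp back to let it in and then over centre onto the pedal; all three clamps end closed. Once all the pedals are clamped, hang the clear guard by lowering both its hinge sockets fully onto the two upright pintles at the board's front left corner, and leave it shut, along the front of the board against its stop post. Leave the tweezers and the screwdriver where they are.

Things in the scene. Friction and masses are not known exactly. Their poses are not given: they have to be found in the camera images.
- board: matte black pedal board frame, fixed. Origin on the bench; front = its -x, left = +y, z up. Deck 30 mm high, x -108 to 270, y +-180 mm: 3 bays in the front row, 2 fixed pedals at the back. Front left: hinge post 14 mm square at x -90, y 165, 80 high, its brackets reaching forward (-x) under the pintles. Front right: guard's stop post at y -118, 78 high, its face at x -112.5 mm
- bay_left (a point): centre of the left bay's floor, 30 mm above the bench, axes as the board's. Recess 99 (x) x 47 mm (y), open above, between strips 6 mm thick, 8 mm high (front lip 4 mm high); a pedal fits with 2.5 mm to spare all round. Bays are 86 mm apart in y
- bay_mid (a point): centre of the mid bay's floor, 30 mm above the bench, axes as the board's. Recess 99 (x) x 47 mm (y), open above, between strips 6 mm thick, 8 mm high (front lip 4 mm high); a pedal fits with 2.5 mm to spare all round. Bays are 86 mm apart in y
- bay_right (a point): centre of the right bay's floor, 30 mm above the bench, axes as the board's. Recess 99 (x) x 47 mm (y), open above, between strips 6 mm thick, 8 mm high (front lip 4 mm high); a pedal fits with 2.5 mm to spare all round. Bays are 86 mm apart in y
- clamp_left (a joint): handle angle, toggle clamp of the left bay. 0 closed: handle level to the back (+x), arm over the bay; about 0.05 on a seated pedal. 1.3 open: both stand up. Snaps over centre at 0.6, about 4 N at the grip. Pivot axis along board y, 85 mm behind (+x of) the bay centre, 70 mm above the bench. Red grip 14 mm thick, 25 to 87 mm from the pivot: pinch from above at 60, follow the arc
- clamp_mid (a joint): handle angle, toggle clamp of the mid bay. 0 closed: handle level to the back (+x), arm over the bay; about 0.05 on a seated pedal. 1.3 open: both stand up. Snaps over centre at 0.6, about 4 N at the grip. Pivot axis along board y, 85 mm behind (+x of) the bay centre, 70 mm above the bench. Red grip 14 mm thick, 25 to 87 mm from the pivot: pinch from above at 60, follow the arc
- clamp_right (a joint): handle angle, toggle clamp of the right bay. 0 closed: handle level to the back (+x), arm over the bay; about 0.05 on a seated pedal. 1.3 open: both stand up. Snaps over centre at 0.6, about 4 N at the grip. Pivot axis along board y, 85 mm behind (+x of) the bay centre, 70 mm above the bench. Red grip 14 mm thick, 25 to 87 mm from the pivot: pinch from above at 60, follow the arc
- pintle_low (a point): foot of the lower pintle, 22 mm above the bench: upright steel pin 8 mm thick, 20 mm long, last 6 mm tapered; on the common axis of both pintles
- pintle_up (a point): foot of the upper pintle, the same pin straight above the lower, 80 mm above the bench, on a bracket 6 mm thick (underside at 74). So bring the guard in level from the front or right, sockets 3 to 10 mm above the pin tips, then lower it 20 mm plus
- guard: loose lift-off front guard: clear panel in an aluminium frame, 10 thick (x) x 280 long (y) x 88 mm high (z), about 0.26 kg; origin at the middle of its underside. Two hinge sockets at its +y end. Starts upright in its rest. Grip the top rail (10 mm) at the middle, black strip. Hung and shut its axes are the board's, its underside 18 mm above the bench and its middle 13 mm left of the board's
- socket_low (a point): lower end of the guard's lower hinge socket, on its axis: steel tube, bore 10.4 (flared to 14 at the lower mouth), outside 18 (21 there), length 16 mm; on the guard at y 152, z 4 mm. Fully down it rests on the lower pintle's foot
- socket_up (a point): the same for the upper socket, on the guard at y 152, z 62 mm; rests on the upper pintle's foot
- guard_free (a point): middle of the guard's free end, on the guard at y -140, z 44 mm; shut, it stands just in front of the stop post and the guard touches or nearly touches that post; hung, the loose fit lets this end sag about 10 mm
- rest: wooden rest of the guard, fixed: base 60 x 180 x 8 mm, two pairs of blocks 65 mm either side of its middle with 12.4 mm slots 32 mm deep. The guard stands on the base, 8 mm above the bench, axes as the rest's; lift it straight out
- tremolo: loose mini pedal, teal; 94 long (x) x 42 wide (y) x 34 mm high, about 0.22 kg. Origin: centre of its underside, z up. Steel footswitch at x -30 (12 dia, 12 tall), so -x is the footswitch end; round knob at x +6 (18 dia, 13 tall); the clamp pad lands on the flat beyond the knob. Plain sides: grasp across the 42 mm. May be absent
- boost: loose mini pedal, cream; 94 long (x) x 42 wide (y) x 34 mm high, about 0.22 kg. Origin: centre of its underside, z up. Steel footswitch at x -30 (12 dia, 12 tall), so -x is the footswitch end; round knob at x +6 (18 dia, 13 tall); the clamp pad lands on the flat beyond the knob. Plain sides: grasp across the 42 mm. May be absent
- chorus: loose mini pedal, plum; 94 long (x) x 42 wide (y) x 34 mm high, about 0.22 kg. Origin: centre of its underside, z up. Steel footswitch at x -30 (12 dia, 12 tall), so -x is the footswitch end; round knob at x +6 (18 dia, 13 tall); the clamp pad lands on the flat beyond the knob. Plain sides: grasp across the 42 mm. May be absent
- tweezers: stainless tweezers, 120 mm, lying on the bench; leave alone
- driver: screwdriver, 160 mm, lying on the bench; leave alone
There are look-alikes about, which are no part of the job. There is more than one size of the tremolo; the job needs the largest.

How it is judged (in metres and radians):
On the way, in this order (a step that is already met when the one before it is completed fails the run):
1. every mini pedal is home in a bay, footswitch to the front, and all clamps are closed (((x of tremolo in the frame of bay_left between -0.005 and 0.005 m and y of tremolo in the frame of bay_left between -0.005 and 0.005 m and z of tremolo in the frame of bay_left between -0.003 and 0.003 m and x of board in the frame of tremolo above 0.02 m and angle between tremolo's own z axis and vertical below 0.06 rad and value of joint clamp_left below 0.15 rad) or (x of tremolo in the frame of bay_mid between -0.005 and 0.005 m and y of tremolo in the frame of bay_mid between -0.005 and 0.005 m and z of tremolo in the frame of bay_mid between -0.003 and 0.003 m and x of board in the frame of tremolo above 0.02 m and angle between tremolo's own z axis and vertical below 0.06 rad and value of joint clamp_mid below 0.15 rad) or (x of tremolo in the frame of bay_right between -0.005 and 0.005 m and y of tremolo in the frame of bay_right between -0.005 and 0.005 m and z of tremolo in the frame of bay_right between -0.003 and 0.003 m and x of board in the frame of tremolo above 0.02 m and angle between tremolo's own z axis and vertical below 0.06 rad and value of joint clamp_right below 0.15 rad)) and ((x of boost in the frame of bay_left between -0.005 and 0.005 m and y of boost in the frame of bay_left between -0.005 and 0.005 m and z of boost in the frame of bay_left between -0.003 and 0.003 m and x of board in the frame of boost above 0.02 m and angle between boost's own z axis and vertical below 0.06 rad and value of joint clamp_left below 0.15 rad) or (x of boost in the frame of bay_mid between -0.005 and 0.005 m and y of boost in the frame of bay_mid between -0.005 and 0.005 m and z of boost in the frame of bay_mid between -0.003 and 0.003 m and x of board in the frame of boost above 0.02 m and angle between boost's own z axis and vertical below 0.06 rad and value of joint clamp_mid below 0.15 rad) or (x of boost in the frame of bay_right between -0.005 and 0.005 m and y of boost in the frame of bay_right between -0.005 and 0.005 m and z of boost in the frame of bay_right between -0.003 and 0.003 m and x of board in the frame of boost above 0.02 m and angle between boost's own z axis and vertical below 0.06 rad and value of joint clamp_right below 0.15 rad)) and ((x of chorus in the frame of bay_left between -0.005 and 0.005 m and y of chorus in the frame of bay_left between -0.005 and 0.005 m and z of chorus in the frame of bay_left between -0.003 and 0.003 m and x of board in the frame of chorus above 0.02 m and angle between chorus's own z axis and vertical below 0.06 rad and value of joint clamp_left below 0.15 rad) or (x of chorus in the frame of bay_mid between -0.005 and 0.005 m and y of chorus in the frame of bay_mid between -0.005 and 0.005 m and z of chorus in the frame of bay_mid between -0.003 and 0.003 m and x of board in the frame of chorus above 0.02 m and angle between chorus's own z axis and vertical below 0.06 rad and value of joint clamp_mid below 0.15 rad) or (x of chorus in the frame of bay_right between -0.005 and 0.005 m and y of chorus in the frame of bay_right between -0.005 and 0.005 m and z of chorus in the frame of bay_right between -0.003 and 0.003 m and x of board in the frame of chorus above 0.02 m and angle between chorus's own z axis and vertical below 0.06 rad and value of joint clamp_right below 0.15 rad)) and value of joint each of clamp_left, clamp_mid, clamp_right below 0.15 rad), for 0.3 s.
2. the guard hangs fully down on both pintles and is shut (horizontal distance between socket_low and pintle_low below 0.004 m and horizontal distance between socket_up and pintle_up below 0.004 m and z of socket_low in the frame of board between 0.018 and 0.026 m and z of socket_up in the frame of board between 0.076 and 0.084 m and angle between guard's own z axis and vertical below 0.09 rad and x of guard_free in the frame of board between -0.13 and -0.105 m and y of guard_free in the frame of board below -0.11 m), for 0.3 s.
At the end, for the whole second after the job is handed in: Every pedal present within 5 mm of a bay centre, 3 mm in height, 0.06 rad tilt, footswitch to the front; clamps below 0.15 rad; guard sockets within 4 mm of the pintle feet, lean below 0.09 rad, free end 105 to 130 mm in front of the board's origin; at rest (all of step 1 and all of step 2 and linear speed of each of guard, tremolo, boost, chorus below 0.03 m/s); the robot touches nothing.
It fails at once if the tweezers is pushed away (more than 40 mm) (distance of tweezers from where it was at the start of the episode above 0.04 m).
It fails at once if the driver is pushed away (more than 40 mm) (distance of driver from where it was at the start of the episode above 0.04 m).
Of tremolo, boost, chorus only 2 to 3 are there at a start; the rules pass over those that are not, and their reading is None.
At some moment in a run one of tremolo, boost, chorus may be knocked a few centimetres aside while the robot is not near it.
It also fails if it takes over 210 s, if anything falls off the work surface, if the arm or the gripper's body presses on something with over 40 N, if the wrist force passes 120 N, or if a joint passes its speed limit or range.

ROBOT

A 6-joint arm with a two-finger parallel gripper is mounted at the origin on the work surface. World frame = base frame: x ahead of the robot, y to its left, z up, the work surface at z = 0. Lengths are in mm, angles in rad, forces in N, time in s.
With the tool pointing down it reaches from about 200 to 875 mm from the base axis. Payload 3.4 kg.
Tool frame: the origin (TCP) lies midway between the tips of the shut fingers; the grasp point (between the pads) lies 19 mm behind it; z points along the fingers, y is the direction in which the jaws open and shut (so a half turn about z gives the same grasp; the last joint's range is limited). The gripper opens to 94 mm and grips with 3 to 60 N. Pads are 16 mm wide; open, the fingers measure 119 mm over their backs; the gripper's body (75 mm by 177 mm) begins 78 mm behind the grasp point.
Start: joints at [-1.386, 0.276, 1.505, -0, 1.361, -0.121], TCP at [173.107, -548.361, 205.493] pointing down, gripper open.
Joint ranges: [-2.89, 2.89], [-0.75, 2.08], [0.22, 2.7], [-1.18, 4.32], [0.11, 2.71], [-2.7, 2.7]. Speed limits (rad/s): [2.57, 2.57, 3.14, 3.14, 3.14, 3.14].

INTERFACE

Orientations are given as [roll, pitch, yaw] about the fixed x, y, z axes, in that order (R = Rz(yaw) Ry(pitch) Rx(roll)).
In Python, from cell import state, get_image, camera_info, sign_off gives the robot as it stands.
- The arm moves only by the shell command python3 -m creep 'ROWS'. ROWS is JSON, a list of rows, each a list of 5 numbers: the shift along the tool's x, y, z in m, then the turn about the tool's z in degrees, then the opening in per cent of the stroke, from 0 (shut) to 100 (fully open). A call has exactly 10 rows; each row is the pose to reach, as a shift and turn from the pose commanded when the call began, along the tool's axes at that moment; what a row does not reach only later rows make up. A row lasts 1/10 s, in which the tool goes at most 50 mm and 8.59 degrees, less where a joint would pass 70% of its speed; a pose out of reach is approached as far as the arm can. A call with a gripper value outside its range is refused whole. The fingers move at their own pace and stop on an object; the grip force is fixed at half the most. Time passes only in rows, so rows that repeat a pose let the fingers close, or fill a call up. It gives the time, the measured TCP pose, the force and the opening at its end, in the units of the state.
- state(): the state, without advancing time (a new reading comes with each control period).
- get_image(name): name is "side" or "top" or "wrist"; returns (picture, depth): 480x640x3 uint8, red, green, blue; 480x640 float32, mm along the optical axis (not along the pixel's ray), 0 where there is no reading.
- camera_info(name): a dict with "mtx" (3x3 intrinsics, pixels), "k1" (the pictures are not rectified: a ray, as slopes to the right and down, at radius r is drawn at 1 + k1 r^2 times it, then the intrinsics apply), "cam_to_world" (4x4, takes a point from camera to world coordinates). Camera axes: x right, y up, looking along -z (the intrinsics and any distortion apply to the point x, -y, -z); pixel columns grow to the right and rows downward; lengths in mm; the calibration is good to about 2 mm. A picture is of the moment at which its call begins: read the wrist's pose just before it. camera_info takes no time and is no camera call; for the wrist camera it gives the pose at the moment of the call.
- sign_off(): hands the job in, once; it reports no verdict.
The state is a dict: "t": time; "qpos": joint angles; "qvel": joint speeds; "joint_torque": joint torques, N m; "eef_pos": TCP position; "eef_rot": TCP orientation; "force": force on the tool from outside, world axes, zero at the start; "torque": the same for the moment, N m; "finger_gap": finger opening in mm.
Only numpy, scipy, OpenCV 4.12 (cv2) and the standard library are available. Lean on these libraries where they do the work, as an engineer would, in place of code of your own. Each camera call takes 0.05 s, during which the arm holds its last target. There are 200 camera calls.

## Working session

There is one attempt and no reset: what is moved stays moved. The work goes in short steps, Python scripts to look and compute and a shell command to move; the robot and the scene stay as the last step left them, time stands still between calls to the robot, and variables do not carry over. Pictures are saved under pics/ and viewed, about 12 in all and at most 16, crops included, and the job is handed in when it is done.

```bash
ls; mkdir -p pics
python3 - <<'E'
from cell import *
import cv2
for n in("top","side"):
    p,d=get_image(n); cv2.imwrite(f"pics/{n}0.png",p[:,:,::-1]); 
    import numpy as np; np.savez(f"pics/{n}0.npz",p=p,d=d)
    print(n,camera_info(n))
print(state())
E
```

```text
pics
top {'mtx': array([[571.6527382 ,   0.        , 321.58478006],
       [  0.        , 571.6527382 , 239.08019351],
       [  0.        ,   0.        ,   1.        ]]), 'k1': -0.14829324121136142, 'cam_to_world': array([[ 1.99268401e-02,  9.91245183e-01, -1.30521675e-01,
         3.59293123e+02],
       [-9.99760785e-01,  1.85782079e-02, -1.15422534e-02,
         1.57961214e+01],
       [-9.01634428e-03,  1.30720453e-01,  9.91378267e-01,
         1.30085476e+03],
       [ 0.00000000e+00,  0.00000000e+00,  0.00000000e+00,
         1.00000000e+00]])}
side {'mtx': array([[515.0940965 ,   0.        , 313.82730582],
       [  0.        , 515.0940965 , 243.83519849],
       [  0.        ,   0.        ,   1.        ]]), 'k1': -0.05411335194998666, 'cam_to_world': array([[-7.41520204e-01,  4.35302106e-01, -5.10548591e-01,
        -4.59858173e+01],
       [-6.70864538e-01, -4.91726888e-01,  5.55108493e-01,
         6.57324887e+02],
       [-9.41057366e-03,  7.54133108e-01,  6.56654168e-01,
         8.39362060e+02],
       [ 0.00000000e+00,  0.00000000e+00,  0.00000000e+00,
         1.00000000e+00]])}
{'t': 0.1, 'qpos': array([-1.38597932e+00,  2.76521030e-01,  1.50596174e+00, -1.35830112e-07,
        1.36071308e+00, -1.20994428e-01]), 'qvel': array([-0.0001275 , -0.00029673, -0.00210769,  0.0007774 , -0.00021557,
       -0.00058682]), 'joint_torque': array([ 1.41467917e-03, -4.05454552e+01, -2.37779081e+01,  7.04158796e-02,
        2.99303653e-02, -5.49220420e-05]), 'eef_pos': array([ 173.01991656, -547.83290092,  204.71521559]), 'eef_rot': array([-3.14000117e+00, -1.93372038e-04,  3.05811308e-01]), 'force': array([-0.39957921, -0.16866894,  0.61640267]), 'torque': array([-0.014074  , -0.00340446,  0.00143862]), 'finger_gap': 93.75287244656256}
```

View pics/top0.png

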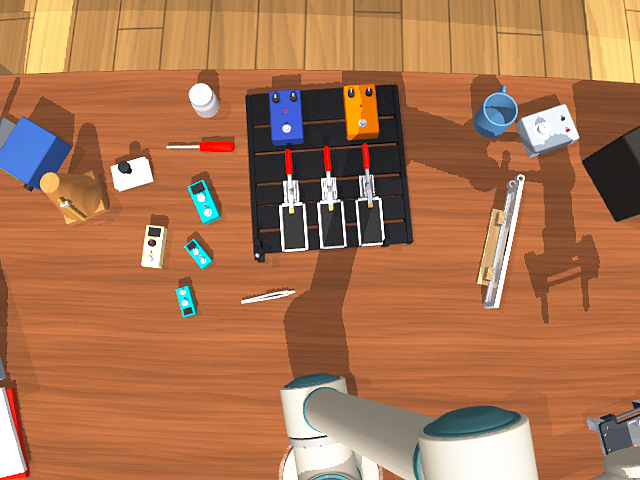

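View pics/side0.png

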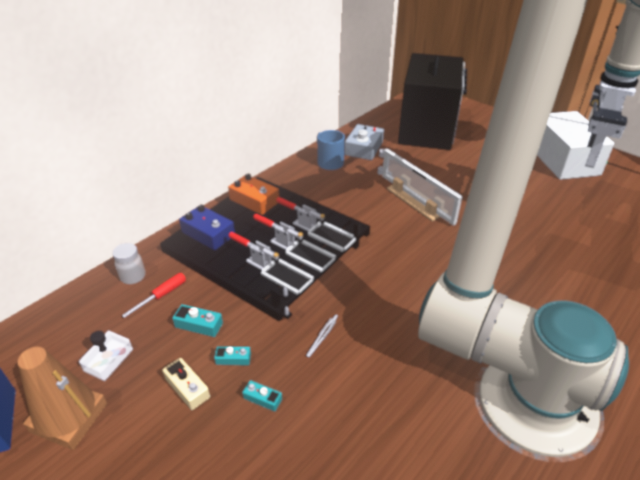

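```bash
cat > h.py <<'E'
import numpy as np, cv2
from cell import *
def ray(ci,uv):
    uv=np.asarray(uv,float).reshape(-1,2); K=ci["mtx"]
    d=(uv-[K[0,2],K[1,2]])/[K[0,0],K[1,1]]; u=d.copy()
    for _ in range(20): u=d/(1+ci["k1"]*(u**2).sum(1,keepdims=True))
    T=np.asarray(ci["cam_to_world"]); v=np.c_[u[:,0],-u[:,1],-np.ones(len(u))]@T[:3,:3].T
    return T[:3,3],v
def onz(ci,uv,z):
    o,v=ray(ci,uv); return o+v*((z-o[2])/v[:,2])[:,None]
def pts(ci,uv,d):   # depth points
    o,v=ray(ci,uv); return o+v*np.asarray(d).reshape(-1,1)
def proj(ci,P):
    P=np.asarray(P,float).reshape(-1,3);T=np.asarray(ci["cam_to_world"]);c=(P-T[:3,3])@T[:3,:3]
    u=np.c_[c[:,0],-c[:,1]]/-c[:,2:3]; u=u*(1+ci["k1"]*(u**2).sum(1,keepdims=True)); K=ci["mtx"]
    return u*[K[0,0],K[1,1]]+[K[0,2],K[1,2]]
def mask(p,lo,hi): return cv2.inRange(cv2.cvtColor(p,cv2.COLOR_RGB2HSV),lo,hi)
def blobs(m,amin=60):
    cs,_=cv2.findContours(m,cv2.RETR_EXTERNAL,cv2.CHAIN_APPROX_NONE)
    return [c.reshape(-1,2) for c in cs if cv2.contourArea(c)>amin]
def rectz(ci,c,z):
    P=onz(ci,c,z)[:,:2].astype(np.float32); return cv2.minAreaRect(P)
E
python3 - <<'E'
from h import *
z=np.load("pics/top0.npz");p,d=z["p"],z["d"];ci=camera_info("top")
for nm,m in(("teal",mask(p,(80,120,60),(95,255,255))),("cream",mask(p,(18,25,150),(35,130,255))),("red",mask(p,(0,200,100),(4,255,255))|mask(p,(175,200,100),(180,255,255)))):
    for c in blobs(m):
        cc=c.mean(0); dm=d[c[:,1].min():c[:,1].max(),c[:,0].min():c[:,0].max()]
        P=pts(ci,cc,np.median(dm))[0]; r=rectz(ci,c,34); print(nm,cc.round(),P.round(),[np.round(q,1) for q in r])
crop=p[150:330,110:310]; cv2.imwrite("pics/c1.png",cv2.resize(crop,None,fx=3.3,fy=3.3,interpolation=cv2.INTER_CUBIC)[:,:,::-1])
crop=p[80:320,235:535]; cv2.imwrite("pics/c2.png",cv2.resize(crop,None,fx=2.5,fy=2.5,interpolation=cv2.INTER_CUBIC)[:,:,::-1])
E
```

```text
teal [186. 301.] [381. 333.  22.] [array([381.4, 330.4]), array([66.5, 32.9]), np.float64(17.9)]
teal [198. 253.] [491. 314.   9.] [array([488.5, 307.8]), array([69.2, 31.3]), np.float64(41.1)]
teal [204. 202.] [608. 302.  29.] [array([607.4, 300.7]), array([98.8, 43.8]), np.float64(25.6)]
cream [627. 471.] [ 181. -332.  664.] [array([   3.3, -675.2]), array([62.5, 32.7]), np.float64(86.4)]
cream [434. 454.] [234. -84. 776.] [array([  47.1, -230.6]), array([79.8, 90.4]), np.float64(89.9)]
cream [518. 441.] [ 249. -156.  793.] [array([  50.4, -399.2]), array([136.5, 116.2]), np.float64(17.4)]
cream [345. 455.] [138. -18. 380.] [array([ 77.9, -47.2]), array([155.3, 262. ]), np.float64(0.8)]
cream [287. 411.] [169.  90. 169.] [array([141.8,  99.5]), array([105.4,  18.4]), np.float64(5.3)]
cream [327. 387.] [222.  12. 195.] [array([200.6,  16. ]), array([30.8, 90.3]), np.float64(4.1)]
cream [161. 250.] [494. 393.  31.] [array([498. , 391.1]), array([20.4, 92.9]), np.float64(76.2)]
cream [594.  65.] [ 1346. -1028.  -751.] [array([ 972.2, -629.8]), array([79.9, 18.6]), np.float64(3.3)]
cream [636.  60.] [ 1385. -1217.  -751.] [array([ 990.3, -742.6]), array([ 22.4, 115.6]), np.float64(82.9)]
cream [617.  55.] [ 1401. -1136.  -751.] [array([1003.1, -691.7]), array([142.9,  78.6]), np.float64(2.2)]
cream [49. 33.] [1455. 1167. -749.] [array([1031.1,  724.9]), array([ 99.5, 202.7]), np.float64(89.9)]
red [ 17. 440.] [ 45. 725.  27.] [array([ 56.8, 723.7]), array([ 72., 218.]), np.float64(86.5)]
red [288. 162.] [691. 107.  75.] [array([703.8, 110.5]), array([59.1, 14.9]), np.float64(4.9)]
red [327. 159.] [699.  22.  75.] [array([711.9,  22.7]), array([59.7, 14. ]), np.float64(4.7)]
red [365. 156.] [708. -63.  75.] [array([720.8, -65.7]), array([59.9, 13.7]), np.float64(4.9)]
red [216. 146.] [741. 280.  23.] [array([738.4, 278.9]), array([24. , 80.3]), np.float64(0.5)]
```

View pics/c1.png

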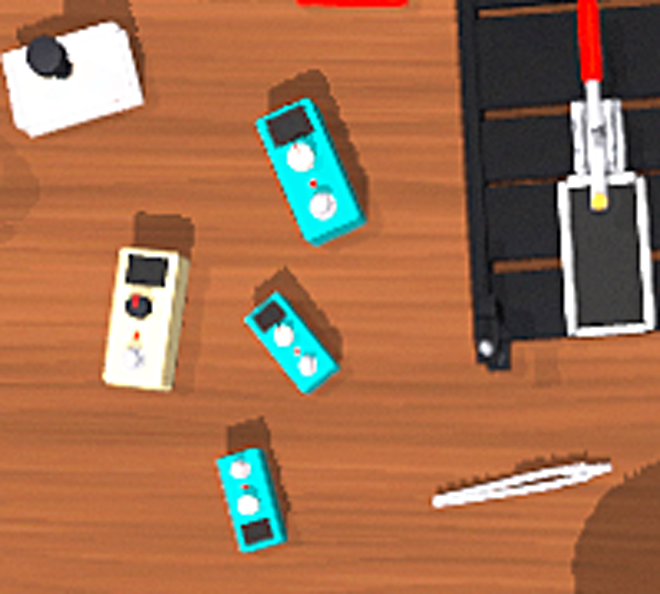

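View pics/c2.png

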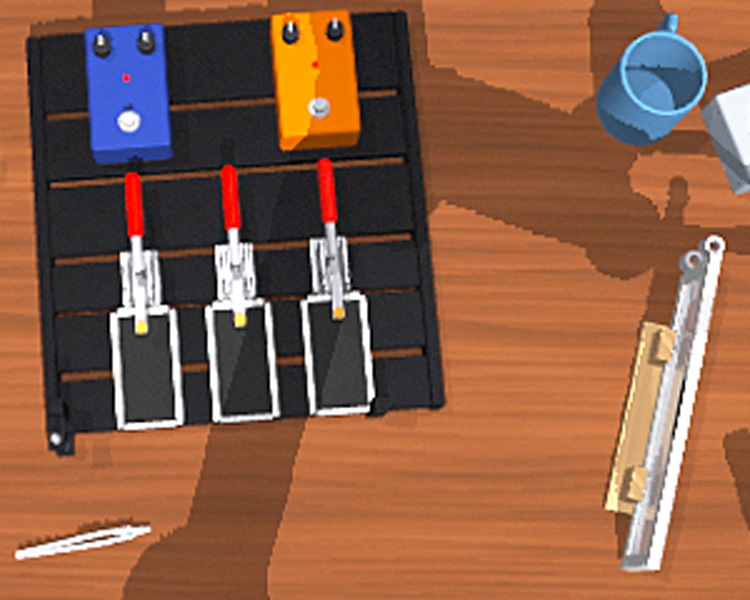

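The three teal boxes are at top-view pixels (204,201), (199,253) and (186,301). Only the first measures 94 x 42, so that is the tremolo. Cream at (153,246) is the boost, and the white box with a black knob at (132,173) is a look-alike. No plum pedal is visible, so the chorus is absent. The footswitch ends of both pedals point toward the robot.

The board's pintles are at (259,256), and the guard stands in its rest at (503,240) with its sockets at the far end.

```bash
cat >> h.py <<'E'
def go(x,y,z,yaw):
    "shift in tool axes (m) and turn (deg) to TCP target, tool taken as pointing down"
    s=state(); p=s["eef_pos"]; w=s["eef_rot"][2]; d=np.array([x,y,z])-p
    c,n=np.cos(w),np.sin(w); t=-np.degrees((yaw-w+np.pi)%(2*np.pi)-np.pi)
    print("go: [%.4f,%.4f,%.4f,%.2f]"%((c*d[0]+n*d[1])/1e3,(n*d[0]-c*d[1])/1e3,-d[2]/1e3,t))
E
python3 - <<'E'
from h import *
z=np.load("pics/top0.npz");p,d=z["p"],z["d"];ci=camera_info("top")
g=[]
for c in blobs(mask(p,(0,200,100),(4,255,255))|mask(p,(175,200,100),(180,255,255))):
    r=rectz(ci,c,76)
    if 10<min(r[1])<17: g.append(r[0]); print(np.round(r[0],1),r[1],r[2])
g=np.array(g); g=g[g[:,1].argsort()[::-1]]; yv=(g[0]-g[2]); yaw=np.arctan2(-yv[0],yv[1]); print("yaw",yaw,np.linalg.norm(yv))
ex=np.array([np.cos(yaw),np.sin(yaw)])
for q in g: print("grip56",q.round(1),"bay",(q-141*ex).round(1))
P=g[1]-100*ex
# bay outlines
for c in blobs(mask(p,(0,0,200),(180,40,255)),150):
    r=rectz(ci,c,37)
    if 200<c[:,1].mean()<260 and 270<c[:,0].mean()<400: print("white",c.mean(0),r)
go(P[0],P[1],330,yaw)
E
```

```text
[692.4 107.3] (57.125431060791016, 14.40367603302002) 4.9179182052612305
[700.3  22.5] (57.68894577026367, 13.555747985839844) 4.688884258270264
[708.8 -63. ] (57.927330017089844, 13.273687362670898) 4.943652153015137
yaw 0.0959588820121436 171.15980369711937
grip56 [692.4 107.3] bay [552.   93.8]
grip56 [700.3  22.5] bay [559.9   9. ]
grip56 [708.8 -63. ] bay [568.4 -76.6]
white [291.79459459 216.43243243] ((584.7724609375, 97.96722412109375), (173.8147735595703, 58.650634765625), 5.252734661102295)
white [330.87319885 215.48414986] ((593.1705322265625, 12.400920867919922), (173.47665405273438, 58.241092681884766), 5.223649978637695)
go: [0.5767,-0.4060,-0.1253,12.02]
```

```bash
python3 -m creep '[[0,0,-0.05,0,60],[0.05,-0.03,-0.1,0,60],[0.1,-0.06,-0.125,3,60],[0.58,-0.406,-0.125,12,60],[0.58,-0.406,-0.125,12,60],[0.58,-0.406,-0.125,12,60],[0.58,-0.406,-0.125,12,60],[0.58,-0.406,-0.125,12,60],[0.58,-0.406,-0.125,12,60],[0.58,-0.406,-0.125,12,60]]'
python3 - <<'E'
from h import *
go(600,13,330,.096)
E
```

```text
t: 1.1
eef_pos: [437.1, -207.3, 322.0]
eef_rot: [3.142, 0.0, 0.096]
force: [0.3, -1.4, -0.0]
finger_gap: 56.4
go: [0.1833,-0.2036,-0.0080,0.01]
```

```bash
python3 -m creep '[[0.183,-0.204,-0.008,0,60],[0.183,-0.204,-0.008,0,60],[0.183,-0.204,-0.008,0,60],[0.183,-0.204,-0.008,0,60],[0.183,-0.204,-0.008,0,60],[0.183,-0.204,-0.008,0,60],[0.183,-0.204,-0.008,0,60],[0.183,-0.204,-0.008,0,60],[0.183,-0.204,-0.008,0,60],[0.183,-0.204,-0.008,0,60]]'
python3 - <<'E'
from h import *
print(state()["eef_pos"])
ci=camera_info("wrist"); p,d=get_image("wrist"); print(ci); np.savez("pics/w1.npz",p=p,d=d,T=ci["cam_to_world"]); cv2.imwrite("pics/w1.png",p[:,:,::-1])
E
```

```text
t: 2.1
eef_pos: [598.3, 10.2, 330.4]
eef_rot: [3.141, 0.0, 0.095]
force: [-0.2, -0.8, 0.1]
finger_gap: 56.5
[598.28592054  10.16426978 330.41431333]
{'mtx': array([[417.5919094 ,   0.        , 319.56339651],
       [  0.        , 417.5919094 , 236.24590399],
       [  0.        ,   0.        ,   1.        ]]), 'k1': -0.025924954838255476, 'cam_to_world': array([[ 9.44331542e-02,  9.68694134e-01,  2.29595416e-01,
         6.65176879e+02],
       [-9.95530900e-01,  9.17069702e-02,  2.25401668e-02,
         1.62387038e+01],
       [ 7.79027389e-04, -2.30697870e-01,  9.73025121e-01,
         5.10130683e+02],
       [ 0.00000000e+00,  0.00000000e+00,  0.00000000e+00,
         1.00000000e+00]])}
```

View pics/w1.png

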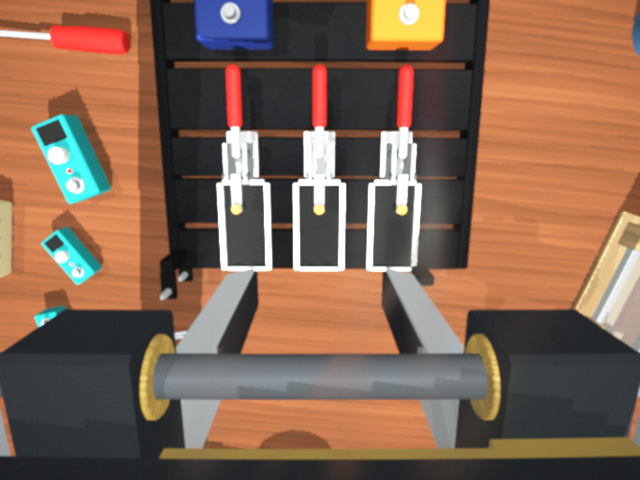

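Run:
```python
from h import *
z=np.load("pics/w1.npz");p,d=z["p"],z["d"];ci=camera_info("wrist");ci["cam_to_world"]=z["T"]
yaw=.096;ex=np.array([np.cos(yaw),np.sin(yaw)]);ey=np.array([-ex[1],ex[0]])
m=mask(p,(0,180,90),(5,255,255))|mask(p,(174,180,90),(180,255,255))
g=[]
for c in blobs(m,200):
    r=rectz(ci,c,74)
    P=onz(ci,c,74)[:,:2]; print("grip",c.mean(0).round(),np.round(r[0],1),np.round(r[1],1),round(r[2],2),"along",((P@ex).min()-r[0]@ex).round(1) ,((P@ex).max()-r[0]@ex).round(1))
    if min(r[1])<18: g.append(r[0])
g=np.array(g);g=g[g[:,1].argsort()]; v=g[-1]-g[0]; print("yaw",np.arctan2(-v[0],v[1]),np.linalg.norm(v))
w=mask(p,(0,0,190),(180,40,255)); w[:178]=0;w[280:]=0
n,l,s,_=cv2.connectedComponentsWithStats(w)
for i in range(1,n):
    if s[i,4]<300: continue
    c=np.argwhere(l==i)[:,::-1]
    P=onz(ci,c,38)[:,:2]; a=P@ex;b=P@ey; 
    f=onz(ci,c,34)[:,:2]@ex
    print(s[i],"front x",f.min().round(1),"back",a.max().round(1),"y",b.min().round(1),b.max().round(1),"centre",(ex*(f.min()+55.5)+ey*(b.min()+b.max())/2).round(1))
print("depth handle, floor, bench", [pts(ci,q,d[q[1],q[0]])[0].round(1) for q in((319,90),(320,235),(245,235),(120,100),(234,90))])
```

```text
grip [405.  95.] [713.6 -65. ] [58.4 15.4] 5.14 along -29.1 29.2
grip [319.  95.] [705.8  20.3] [59.1 14.1] 5.42 along -29.6 29.6
grip [233.  95.] [697.9 105.3] [59.2 15.3] 5.33 along -29.6 29.6
grip [89. 39.] [738.3 249.1] [23.5 78.8] 0.64 along -13.4 13.2
yaw 0.09186903843619104 171.00846448475897
[ 216  178   56   95 1949] front x 506.9 back 619.3 y 8.6 69.8 centre [556.1  92.9]
[ 292  178   54   94 1951] front x 508.0 back 619.1 y -77.2 -16.3 centre [565.4   7.5]
[ 366  178   56   95 1847] front x 506.6 back 619.0 y -163.4 -102.2 centre [572.2 -78.3]
[617 249  23  31 432] front x 496.5 back 535.5 y -433.3 -407.2 centre [ 589.7 -365.4]
depth handle, floor, bench [array([710.6,  20.8,  77.5]), array([553.2,   4.7,  29.1]), array([545.1,  93. ,  30.1]), array([686.4, 252.5,   1.8]), array([702.8, 104.3,  77.4])]
```

Run:
```python
from h import *
go(701.1,106.5,130,.0944); go(701.1,106.5,51,.0944)
```

```text
go: [0.1113,-0.0862,0.2005,0.01]
go: [0.1113,-0.0862,0.2795,0.01]
```

```bash
python3 -m creep '[[0.04,-0.03,0.03,0,60],[0.08,-0.06,0.06,0,60],[0.111,-0.086,0.1,0,60],[0.111,-0.086,0.14,0,60],[0.111,-0.086,0.18,0,60],[0.111,-0.086,0.2,0,60],[0.111,-0.086,0.2,0,60],[0.111,-0.086,0.2,0,60],[0.111,-0.086,0.2,0,60],[0.111,-0.086,0.2,0,60]]'
python3 - <<'E'
from h import *
go(701.1,106.5,51,.0944)
E
python3 -m creep '[[0,0,0.02,0,60],[0,0,0.04,0,60],[0,0,0.06,0,60],[0,0,0.079,0,60],[0,0,0.079,0,60],[0,0,0.079,0,0],[0,0,0.079,0,0],[0,0,0.079,0,0],[0,0,0.079,0,0],[0,0,0.079,0,0]]'
```

```text
t: 3.15
eef_pos: [702.6, 107.4, 132.9]
eef_rot: [3.141, -0.005, 0.096]
force: [0.6, 0.4, -0.5]
finger_gap: 56.4
go: [-0.0015,0.0007,0.0819,0.08]
t: 4.15
eef_pos: [701.5, 107.7, 51.8]
eef_rot: [3.141, -0.001, 0.096]
force: [0.3, -0.5, 0.9]
finger_gap: 19.9
```

```bash
python3 -m creep '[[0,0,0,0,0],[0,0,0,0,0],[0,0,0,0,0],[0,0,-0.006,0,0],[-0.0012,0,-0.0119,0,0],[-0.0027,0,-0.0177,0,0],[-0.0047,0,-0.0234,0,0],[-0.0073,0,-0.0288,0,0],[-0.0105,0,-0.0339,0,0],[-0.0105,0,-0.0339,0,0]]'
python3 -m creep '[[-0.0037,0,-0.0047,0,0],[-0.0077,0,-0.0091,0,0],[-0.0122,0,-0.0131,0,0],[-0.0171,0,-0.0166,0,0],[-0.0223,0,-0.0196,0,0],[-0.0278,0,-0.022,0,0],[-0.0335,0,-0.0239,0,0],[-0.0335,0,-0.0239,0,0],[-0.0335,0,-0.0239,0,0],[-0.0335,0,-0.0239,0,0]]'
```

```text
t: 5.15
eef_pos: [689.9, 105.8, 85.6]
eef_rot: [3.14, 0.001, 0.096]
force: [0.4, -5.2, -5.1]
finger_gap: 13.4
t: 6.15
eef_pos: [658.2, 102.9, 110.8]
eef_rot: [3.14, -0.002, 0.096]
force: [1.1, -5.5, 3.1]
finger_gap: 12.8
```

```bash
python3 -m creep '[[0,0,0,0,60],[0,0,0,0,60],[0,0,0,0,60],[0,0,0,0,60],[0,0,-0.03,0,60],[0,0,-0.07,0,60],[0,0,-0.11,0,60],[0,0,-0.14,0,60],[0,0,-0.14,0,60],[0,0,-0.14,0,60]]'
python3 - <<'E'
from h import *
go(600,300,250,.447)
E
```

```text
t: 7.15
eef_pos: [657.3, 103.8, 249.0]
eef_rot: [-3.141, -0.001, 0.097]
force: [-0.1, 0.5, -0.6]
finger_gap: 55.7
go: [-0.0382,-0.2008,-0.0010,-20.08]
```

```bash
python3 -m creep '[[-0.038,-0.2,0,-20,90],[-0.038,-0.2,0,-20,90],[-0.038,-0.2,0,-20,90],[-0.038,-0.2,0,-20,90],[-0.038,-0.2,0,-20,90],[-0.038,-0.2,0,-20,90],[-0.038,-0.2,0,-20,90],[-0.038,-0.2,0,-20,90],[-0.038,-0.2,0,-20,90],[-0.038,-0.2,0,-20,90]]'
cat > see.py <<'E'
from h import *
import sys
n=sys.argv[1]; z0=34
ci=camera_info("wrist"); p,d=get_image("wrist"); np.savez(f"pics/{n}.npz",p=p,d=d,T=ci["cam_to_world"]); cv2.imwrite(f"pics/{n}.png",p[:,:,::-1])
print(state()["eef_pos"])
u,v=np.meshgrid(range(640),range(480)); P=pts(ci,np.c_[u.ravel(),v.ravel()],d.ravel()).reshape(480,640,3)
m=mask(p,*{"teal":((80,120,60),(95,255,255)),"cream":((15,25,120),(38,140,255))}[sys.argv[2]])
m[(P[...,2]<29)|(P[...,2]>38)|(d==0)]=0   # top face only
m=cv2.morphologyEx(m,cv2.MORPH_CLOSE,np.ones((3,3)))
for c in blobs(m,400):
    r=rectz(ci,c,z0); h=cv2.minAreaRect(P[c[:,1],c[:,0],:2].astype(np.float32))
    print(c.mean(0).round(),[np.round(q,1) for q in r],"depth:",[np.round(q,1) for q in h])
E
python3 see.py w2 teal
```

```text
t: 8.15
eef_pos: [600.8, 297.7, 248.9]
eef_rot: [3.141, 0.0, 0.444]
force: [-0.5, 0.3, -0.0]
finger_gap: 84.7
[600.78799176 297.94410215 248.98701728]
[321. 193.] [array([614.9, 301.5]), array([91.9, 40.9]), np.float64(24.8)] depth: [array([617.9, 302.9]), array([98.8, 41.1]), np.float64(24.9)]
```

View pics/w2.png

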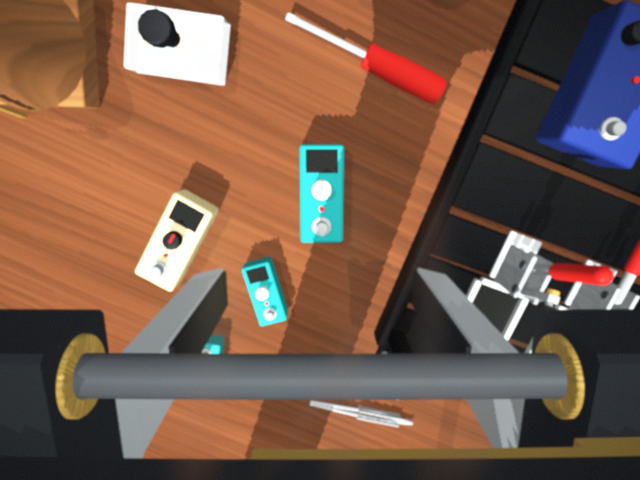

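Run:
```python
from h import *
go(615,301.5,90,.434);go(615,301.5,12,.434)
```

```text
go: [0.0144,0.0029,0.1590,0.57]
go: [0.0144,0.0029,0.2370,0.57]
```

```bash
python3 -m creep '[[0.0144,0.003,0.04,0.6,85],[0.0144,0.003,0.08,0.6,85],[0.0144,0.003,0.12,0.6,85],[0.0144,0.003,0.16,0.6,85],[0.0144,0.003,0.19,0.6,85],[0.0144,0.003,0.215,0.6,85],[0.0144,0.003,0.23,0.6,85],[0.0144,0.003,0.235,0.6,85],[0.0144,0.003,0.235,0.6,85],[0.0144,0.003,0.235,0.6,85]]'
python3 -m creep '[[0,0,0,0,0],[0,0,0,0,0],[0,0,0,0,0],[0,0,0,0,0],[0,0,0,0,0],[0,0,0,0,0],[0,0,0,0,0],[0,0,-0.02,0,0],[0,0,-0.05,0,0],[0,0,-0.08,0,0]]'
python3 - <<'E'
from h import *
go(556.7,93,160,.0944)
E
```

```text
t: 9.2
eef_pos: [615.8, 302.7, 15.4]
eef_rot: [3.141, -0.003, 0.435]
force: [0.4, 0.8, -0.0]
finger_gap: 79.6
t: 10.2
eef_pos: [613.7, 302.0, 93.3]
eef_rot: [-3.141, 0.003, 0.435]
force: [0.2, -0.7, -1.8]
finger_gap: 41.8
go: [-0.1398,0.1655,-0.0667,19.51]
```

```bash
python3 -m creep '[[0,0,-0.05,0,0],[0,0.01,-0.1,4,0],[-0.03,0.04,-0.1,8,0],[-0.06,0.08,-0.1,12,0],[-0.1,0.12,-0.1,16,0],[-0.14,0.166,-0.1,19.5,0],[-0.14,0.166,-0.1,19.5,0],[-0.14,0.166,-0.1,19.5,0],[-0.14,0.166,-0.1,19.5,0],[-0.14,0.166,-0.1,19.5,0]]'
python3 - <<'E'
from h import *
go(556.7,93,160,.0944)
s=state();print(s["eef_pos"],s["eef_rot"])
ci=camera_info("wrist"); p,d=get_image("wrist"); np.savez("pics/w3.npz",p=p,d=d,T=ci["cam_to_world"]); cv2.imwrite("pics/w3.png",p[:,:,::-1])
E
```

```text
t: 11.2
eef_pos: [558.2, 94.2, 193.7]
eef_rot: [-3.141, -0.0, 0.096]
force: [-0.6, 0.0, -1.9]
finger_gap: 41.6
go: [-0.0016,0.0011,0.0337,0.09]
[558.19616285  94.22017513 193.70007176] [-3.14073391e+00 -2.56783470e-04  9.59353927e-02]
```

View pics/w3.png

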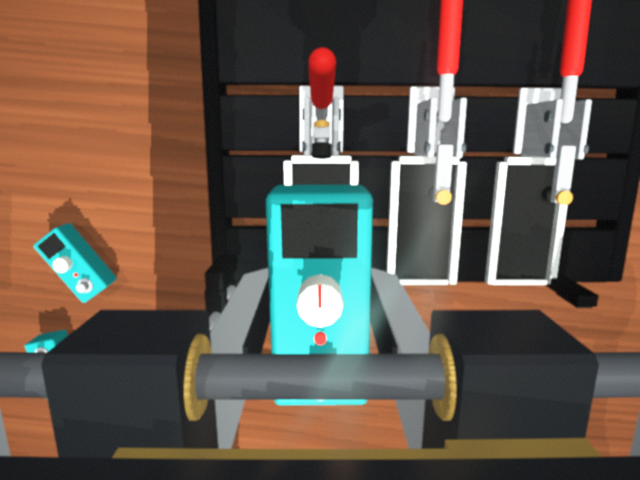

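```bash
cat > chk.py <<'E'
from h import *
import sys
z=np.load(f"pics/{sys.argv[1]}.npz");p,d=z["p"],z["d"];ci=camera_info("wrist");ci["cam_to_world"]=z["T"]
tcp=np.array(eval(sys.argv[2]),float);yaw=float(sys.argv[3]);zt=tcp[2]-14+34
ex=np.array([np.cos(yaw),np.sin(yaw)]);ey=np.array([-ex[1],ex[0]])
t=lambda P:np.c_[(P[:,:2]-tcp[:2])@ex,(P[:,:2]-tcp[:2])@ey]
lo,hi={"teal":((80,100,40),(95,255,255)),"cream":((15,25,110),(38,140,255))}[sys.argv[4]]
m=mask(p,lo,hi);m[:,:230]=0;m[:,420:]=0
c=max(blobs(m,100),key=len); 
col=[r for r in range(150,300) if m[r,300:340].mean()>128]; print("rear row",col[0])
ys,xs=np.nonzero(m); row=240
xx=np.nonzero(m[row])[0]; bot=np.nonzero(m[:,320])[0]
print("row240 cols",xx.min(),xx.max(),"col320 rows",bot.min(),bot.max())
print("rear edge",t(onz(ci,[[320,bot.min()]],zt)).round(1),"front",t(onz(ci,[[320,bot.max()]],zt)).round(1),"sides",t(onz(ci,[[xx.min(),row],[xx.max(),row]],zt)).round(1))
w=mask(p,(0,0,190),(180,40,255)); w[:152]=0;w[290:]=0
n,l,s,_=cv2.connectedComponentsWithStats(w)
for i in range(1,n):
    if s[i,4]<250: continue
    c=np.argwhere(l==i)[:,::-1]; P=t(onz(ci,c,38)); f=t(onz(ci,c,34))
    print(s[i],"x",f[:,0].min().round(1),P[:,0].max().round(1),"y",P[:,1].min().round(1),P[:,1].max().round(1))
E
python3 chk.py w3 [558.2,94.2,193.7] .0959 teal
```

```text
rear row 184
row240 cols 266 372 col320 rows 184 404
rear edge [[49.8 -0.6]] front [[-46.   -0.6]] sides [[ 27.7  20.7]
 [ 27.7 -21.1]]
[283 152  76  34 891] x 29.5 55.9 y -31.1 28.8
[ 387  152   49  123 1265] x -46.4 56.1 y -92.0 -56.9
[ 399  152   68  134 1985] x -56.4 56.1 y -117.2 -67.6
[ 487  152   70  133 1697] x -55.7 56.5 y -194.6 -142.7
[556 152  20  40 550] x 24.9 56.6 y -203.6 -191.8
[550 204  18  75 549] x -50.3 14.8 y -203.1 -195.9
[304 277  36  13 257] x -60.0 -47.7 y -16.9 12.9
```

```bash
python3 - <<'E'
from h import *
go(558,93.2,46,.0944)
E
python3 -m creep '[[0,0.001,0.04,0,0],[0,0.001,0.08,0,0],[0,0.001,0.11,0,0],[0,0.001,0.125,0,0],[0,0.001,0.132,0,0],[0,0.001,0.137,0,0],[0,0.001,0.142,0,0],[0,0.001,0.146,0,0],[0,0.001,0.146,0,0],[0,0.001,0.146,0,0]]'
python3 - <<'E'
from h import *
go(558,93.2,44,.0944)
E
```

```text
go: [-0.0003,0.0011,0.1477,0.11]
t: 12.25
eef_pos: [558.1, 91.9, 48.4]
eef_rot: [3.141, -0.001, 0.095]
force: [0.5, -0.0, -2.9]
finger_gap: 41.7
go: [0.0000,-0.0014,0.0044,0.01]
```

```bash
python3 -m creep '[[0,-0.001,0.001,0,0],[0,-0.001,0.002,0,0],[0,-0.001,0.003,0,0],[0,-0.001,0.004,0,0],[0,-0.001,0.005,0,0],[0,-0.001,0.005,0,0],[0,-0.001,0.005,0,0],[0,-0.001,0.005,0,0],[0,-0.001,0.005,0,0],[0,-0.001,0.005,0,0]]'
```

```text
t: 13.25
eef_pos: [557.7, 92.8, 44.0]
eef_rot: [3.141, -0.001, 0.095]
force: [-2.0, -0.5, 5.3]
finger_gap: 41.8
```

```bash
python3 -m creep '[[0,0,0,0,60],[0,0,0,0,60],[0,0,0,0,60],[0,0,-0.01,0,60],[0,0,-0.04,0,60],[0,0,-0.08,0,60],[0,0,-0.12,0,60],[0,0,-0.16,0,60],[0,0,-0.2,0,60],[0,0,-0.2,0,60]]'
python3 - <<'E'
from h import *
s=state();print(s["eef_pos"],s["eef_rot"])
ci=camera_info("wrist"); p,d=get_image("wrist"); np.savez("pics/w4.npz",p=p,d=d,T=ci["cam_to_world"])
m=mask(p,(80,100,60),(95,255,255)); u,v=np.meshgrid(range(640),range(480)); P=pts(ci,np.c_[u.ravel(),v.ravel()],d.ravel()).reshape(480,640,3)
c=max(blobs(m,300),key=cv2.contourArea); x,y,w,h=cv2.boundingRect(c)
m2=m>0; print(x,y,w,h,"z pct",np.percentile(P[y:y+h,x:x+w,2][m2[y:y+h,x:x+w]],[10,50,90]).round(1)); print(rectz(ci,c,64))
for q in((-40),(-20),(20),(40)):
    pass
cv2.imwrite("pics/w4.png",p[:,:,::-1]); go(660.6,102.8,109,.0944)
E
```

```text
t: 14.25
eef_pos: [561.2, 93.1, 250.0]
eef_rot: [3.141, -0.013, 0.095]
force: [1.4, 0.2, -0.1]
finger_gap: 56.5
[561.15251369  93.06548316 249.98318374] [ 3.14084196 -0.01311981  0.09468784]
295 167 48 105 z pct [63.  64.4 65.4]
((558.6052856445312, 92.85079956054688), (94.2668685913086, 41.531166076660156), 5.49018669128418)
go: [0.1016,-0.0002,0.1378,0.02]
```

View pics/w4.png

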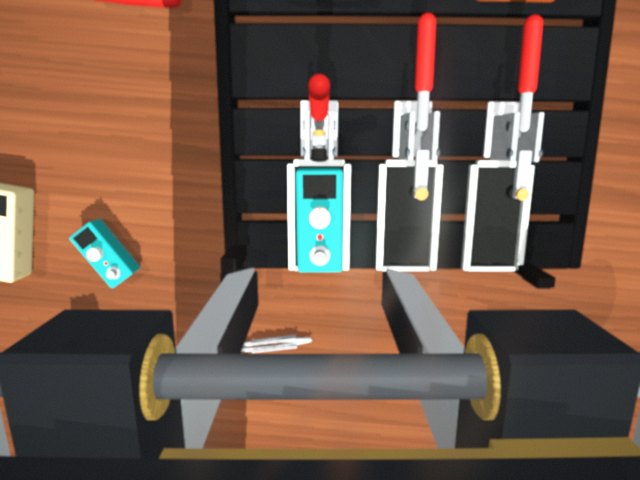

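The tremolo lies flat in the left bay: its top is at 64 mm and it fills pixels (295–343, 167–272). Next I close its clamp.

```bash
python3 -m creep '[[0.04,0,0,0,60],[0.08,0,0.01,0,60],[0.098,0,0.04,0,60],[0.098,0,0.07,0,60],[0.098,0,0.1,0,60],[0.098,0,0.125,0,60],[0.098,0,0.138,0,60],[0.098,0,0.138,0,60],[0.098,0,0.138,0,60],[0.098,0,0.138,0,60]]'
python3 - <<'E'
from h import *
go(658,102.4,110,.0944)
E
python3 -m creep '[[0,0,0,0,0],[0,0,0,0,0],[0,0,0,0,0],[0,0,0,0,0],[0,0,0,0,0],[0,0,0,0,0],[0,0,0,0,0],[0,0,0,0,0],[0,0,0,0,0],[0,0,0,0,0]]'
```

```text
t: 15.3
eef_pos: [656.3, 102.1, 106.5]
eef_rot: [3.141, -0.003, 0.095]
force: [-0.1, 0.4, 0.5]
finger_gap: 56.6
go: [0.0017,-0.0001,-0.0035,0.01]
t: 16.3
eef_pos: [655.2, 102.4, 104.9]
eef_rot: [-3.141, 0.0, 0.095]
force: [0.1, 1.9, 0.4]
finger_gap: 13.8
```

```bash
python3 -m creep '[[0.005,0,0.0017,0,0],[0.0104,0,0.0041,0,0],[0.0152,0,0.0068,0,0],[0.0198,0,0.0101,0,0],[0.024,0,0.0138,0,0],[0.0278,0,0.0179,0,0],[0.0312,0,0.0225,0,0],[0.0341,0,0.0272,0,0],[0.0341,0,0.0272,0,0],[0.0341,0,0.0272,0,0]]'
python3 -m creep '[[0.0024,0,0.005,0,0],[0.0044,0,0.0103,0,0],[0.0058,0,0.0155,0,0],[0.0065,0,0.02,0,0],[0.0068,0,0.024,0,0],[0.0068,0,0.027,0,0],[0.0068,0,0.028,0,0],[0.0068,0,0.028,0,0],[0.0068,0,0.028,0,0],[0.0068,0,0.028,0,0]]'
```

```text
t: 17.3
eef_pos: [693.6, 106.0, 80.6]
eef_rot: [-3.141, -0.01, 0.095]
force: [4.1, 2.4, 7.7]
finger_gap: 13.0
t: 18.3
eef_pos: [705.2, 107.0, 53.7]
eef_rot: [-3.141, -0.02, 0.094]
force: [11.5, 4.4, 5.3]
finger_gap: 13.3
```

```bash
python3 -m creep '[[0,0,0,0,60],[0,0,0,0,60],[0,0,0,0,60],[0,0,0,0,60],[0,0,-0.03,0,60],[0,0,-0.07,0,60],[0,0,-0.11,0,60],[0,0,-0.15,0,60],[0,0,-0.19,0,60],[0,0,-0.19,0,60]]'
python3 - <<'E'
from h import *
z=np.load("pics/w2.npz");p,d=z["p"],z["d"];ci=camera_info("wrist");ci["cam_to_world"]=z["T"]
m=mask(p,(15,25,120),(38,140,255));m[:,:130]=0;m[:,230:]=0;m[:180]=0;m[300:]=0
m=cv2.morphologyEx(m,cv2.MORPH_CLOSE,np.ones((5,5)))
for c in blobs(m,400): print(c.mean(0),rectz(ci,c,30))
print(onz(ci,[[158,268],[172,240]],46))
p,d=get_image("side");cv2.imwrite("pics/s1.png",p[:,:,::-1])
go(500,390,250,-.08); go(564.9+1,7.4,0,.0944)
print(state()["eef_pos"])
E
```

```text
t: 19.3
eef_pos: [698.8, 106.0, 246.8]
eef_rot: [3.141, -0.012, 0.095]
force: [0.5, -0.5, -0.0]
finger_gap: 56.0
[175.85425101 239.43724696] ((510.9400939941406, 411.8250427246094), (46.82794952392578, 103.72745513916016), 84.80979919433594)
[[484.57319863 413.85142107  46.        ]
 [516.46002155 411.44381333  46.        ]]
go: [-0.1696,-0.3015,-0.0067,10.00]
go: [-0.1401,0.0857,0.2433,0.01]
[697.30458802 105.90871829 243.2852577 ]
```

Run:
```python
from h import *
go(710,20.8,51,.0944)
```

```text
go: [0.0046,0.0859,0.1923,0.01]
```

```bash
python3 -m creep '[[0.0046,0.045,0.03,0,60],[0.0046,0.086,0.07,0,60],[0.0046,0.086,0.11,0,60],[0.0046,0.086,0.14,0,60],[0.0046,0.086,0.165,0,60],[0.0046,0.086,0.185,0,60],[0.0046,0.086,0.192,0,60],[0.0046,0.086,0.192,0,60],[0.0046,0.086,0.192,0,60],[0.0046,0.086,0.192,0,60]]'
python3 -m creep '[[0,0,0,0,0],[0,0,0,0,0],[0,0,0,0,0],[0,0,0,0,0],[0,0,0,0,0],[0,0,0,0,0],[0,0,0,0,0],[0,0,0,0,0],[0,0,0,0,0],[0,0,0,0,0]]'
```

```text
t: 20.35
eef_pos: [709.5, 20.8, 49.1]
eef_rot: [3.141, -0.002, 0.095]
force: [0.4, 0.1, 1.2]
finger_gap: 56.0
t: 21.35
eef_pos: [708.6, 21.0, 47.7]
eef_rot: [-3.141, 0.0, 0.095]
force: [-0.8, 1.1, -0.2]
finger_gap: 13.2
```

View pics/s1.png

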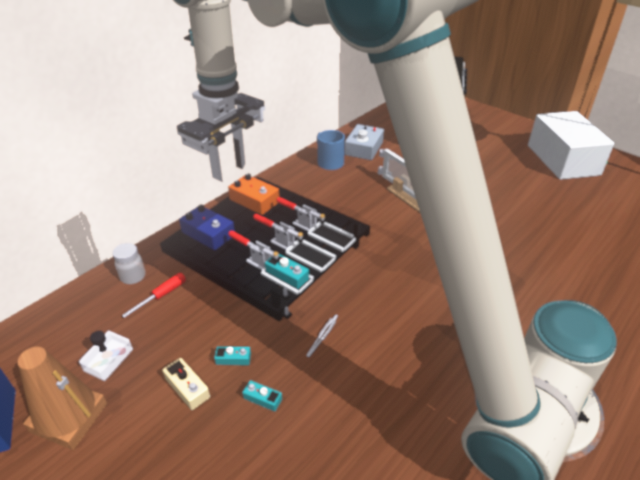

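The side view shows the left clamp closed on the teal pedal, with its handle level at (240,240).

```bash
python3 -m creep '[[0,0,-0.006,0,0],[-0.0012,0,-0.0119,0,0],[-0.0027,0,-0.0177,0,0],[-0.0047,0,-0.0234,0,0],[-0.0073,0,-0.0288,0,0],[-0.0105,0,-0.0339,0,0],[-0.0142,0,-0.0386,0,0],[-0.0182,0,-0.043,0,0],[-0.0227,0,-0.047,0,0],[-0.0227,0,-0.047,0,0]]'
python3 -m creep '[[-0.0049,0,-0.0035,0,0],[-0.0101,0,-0.0065,0,0],[-0.0156,0,-0.0089,0,0],[-0.0213,0,-0.0108,0,0],[-0.0213,0,-0.0108,0,0],[-0.0213,0,-0.0108,0,0],[-0.0213,0,-0.0108,0,60],[-0.0213,0,-0.0108,0,60],[-0.0213,0,-0.0108,0,60],[-0.0213,0,-0.0108,0,60]]'
python3 -m creep '[[0,0,-0.02,0,60],[0,0,-0.06,0,60],[0,0,-0.1,0,60],[0,0,-0.14,0,60],[0,0,-0.14,0,90],[0,0,-0.14,0,90],[0,0,-0.14,0,90],[0,0,-0.14,0,90],[0,0,-0.14,0,90],[0,0,-0.14,0,90]]'
python3 - <<'E'
from h import *
go(500,408,250,-.085)
E
```

```text
t: 22.35
eef_pos: [685.7, 18.8, 96.1]
eef_rot: [-3.141, -0.001, 0.095]
force: [-0.8, 3.4, -2.5]
finger_gap: 13.2
t: 23.35
eef_pos: [664.3, 15.9, 104.9]
eef_rot: [3.141, 0.002, 0.095]
force: [-0.6, 0.3, 0.9]
finger_gap: 41.9
t: 24.35
eef_pos: [664.5, 16.6, 244.5]
eef_rot: [-3.141, 0.002, 0.095]
force: [0.2, 0.2, 0.5]
finger_gap: 84.4
go: [-0.1268,-0.4051,-0.0055,10.29]
```

```bash
python3 -m creep '[[-0.127,-0.405,-0.005,10.3,90],[-0.127,-0.405,-0.005,10.3,90],[-0.127,-0.405,-0.005,10.3,90],[-0.127,-0.405,-0.005,10.3,90],[-0.127,-0.405,-0.005,10.3,90],[-0.127,-0.405,-0.005,10.3,90],[-0.127,-0.405,-0.005,10.3,90],[-0.127,-0.405,-0.005,10.3,90],[-0.127,-0.405,-0.005,10.3,90],[-0.127,-0.405,-0.005,10.3,90]]'
python3 -m creep '[[0,0,0,0,90],[0,0,0,0,90],[0,0,0,0,90],[0,0,0,0,90],[0,0,0,0,90],[0,0,0,0,90],[0,0,0,0,90],[0,0,0,0,90],[0,0,0,0,90],[0,0,0,0,90]]'
python3 see.py w5 cream
```

```text
t: 25.35
eef_pos: [498.1, 411.2, 250.0]
eef_rot: [-3.141, 0.001, -0.08]
force: [0.1, 0.3, -0.3]
finger_gap: 84.6
t: 26.35
eef_pos: [500.1, 407.9, 250.5]
eef_rot: [3.141, -0.0, -0.085]
force: [0.3, -0.1, 0.7]
finger_gap: 84.4
[500.0867037  407.87012707 250.46776243]
[258. 168.] [array([543. , 461.7]), array([29.4, 22.4]), np.float64(85.0)] depth: [array([543. , 461.5]), array([29.5, 22.5]), np.float64(84.9)]
```

View pics/w5.png

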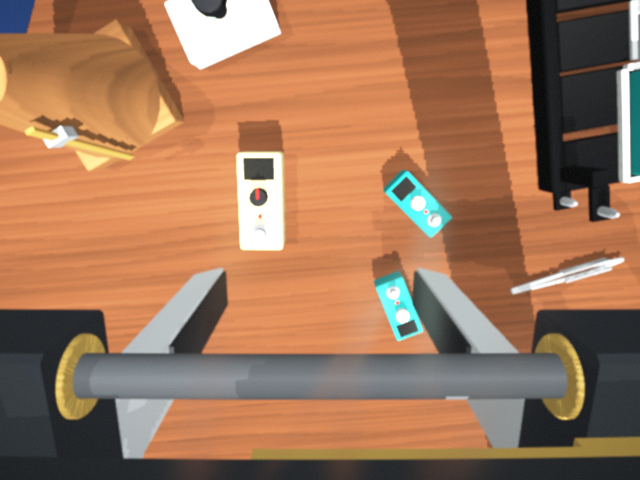

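The boost has been knocked aside: it now sits at pixels (237–285, 152–250), about 55 mm further left, still with its footswitch toward the robot.

Run:
```python
from h import *
z=np.load("pics/w5.npz");p,d=z["p"],z["d"];ci=camera_info("wrist");ci["cam_to_world"]=z["T"]
m=mask(p,(12,5,150),(45,140,255));m[:,:225]=0;m[:,295:]=0;m[:145]=0;m[256:]=0
m=cv2.morphologyEx(m,cv2.MORPH_CLOSE,np.ones((9,9)))
u,v=np.meshgrid(range(640),range(480)); P=pts(ci,np.c_[u.ravel(),v.ravel()],d.ravel()).reshape(480,640,3)
m[P[...,2]<30]=0
c=max(blobs(m,400),key=len); r=rectz(ci,c,34); print(c.min(0),c.max(0),r)
a=np.radians(r[2]-90 if r[2]>45 else r[2]); print("yaw",a)
go(*r[0],14,a)
```

```text
[236 153] [283 248] ((512.12744140625, 463.34619140625), (43.24635314941406, 91.67741394042969), 85.1469497680664)
yaw -0.08470170531191566
go: [0.0073,-0.0563,0.2365,-0.02]
```

```bash
python3 -m creep '[[0.007,-0.03,0,0,85],[0.007,-0.056,0.03,0,85],[0.007,-0.056,0.08,0,85],[0.007,-0.056,0.13,0,85],[0.007,-0.056,0.17,0,85],[0.007,-0.056,0.2,0,85],[0.007,-0.056,0.22,0,85],[0.007,-0.056,0.236,0,85],[0.007,-0.056,0.236,0,85],[0.007,-0.056,0.236,0,85]]'
python3 -m creep '[[0,0,0,0,0],[0,0,0,0,0],[0,0,0,0,0],[0,0,0,0,0],[0,0,0,0,0],[0,0,0,0,0],[0,0,0,0,0],[0,0,-0.02,0,0],[0,0,-0.06,0,0],[0,0,-0.1,0,0]]'
python3 -m creep '[[0,0,-0.05,0,0],[0,0,-0.09,0,0],[0,0,-0.09,0,0],[0,0,-0.09,0,0],[0,0,-0.09,0,0],[0,0,-0.09,0,0],[0,0,-0.09,0,0],[0,0,-0.09,0,0],[0,0,-0.09,0,0],[0,0,-0.09,0,0]]'
python3 - <<'E'
from h import *
go(566.3,7.6,194,.0944)
E
```

```text
t: 27.4
eef_pos: [512.0, 463.2, 14.6]
eef_rot: [3.141, 0.0, -0.085]
force: [0.3, 0.7, 0.9]
finger_gap: 79.9
t: 28.4
eef_pos: [510.7, 461.8, 113.5]
eef_rot: [3.138, 0.003, -0.085]
force: [0.5, 0.7, -2.2]
finger_gap: 41.5
t: 29.4
eef_pos: [511.9, 463.0, 204.3]
eef_rot: [3.141, 0.0, -0.085]
force: [-0.9, -0.2, -2.4]
finger_gap: 41.5
go: [0.0930,0.4491,0.0103,-10.29]
```

```bash
python3 -m creep '[[0.02,0.1,0,-2,0],[0.093,0.449,0.01,-10.3,0],[0.093,0.449,0.01,-10.3,0],[0.093,0.449,0.01,-10.3,0],[0.093,0.449,0.01,-10.3,0],[0.093,0.449,0.01,-10.3,0],[0.093,0.449,0.01,-10.3,0],[0.093,0.449,0.01,-10.3,0],[0.093,0.449,0.01,-10.3,0],[0.093,0.449,0.01,-10.3,0]]'
python3 -m creep '[[0,0,0,0,0],[0,0,0,0,0],[0,0,0,0,0],[0,0,0,0,0],[0,0,0,0,0],[0,0,0,0,0],[0,0,0,0,0],[0,0,0,0,0],[0,0,0,0,0],[0,0,0,0,0]]'
python3 - <<'E'
from h import *
go(566.3,7.6,48,.0944)
s=state();print(s["eef_pos"],s["eef_rot"])
ci=camera_info("wrist"); p,d=get_image("wrist"); np.savez("pics/w6.npz",p=p,d=d,T=ci["cam_to_world"]); cv2.imwrite("pics/w6.png",p[:,:,::-1])
E
```

```text
t: 30.4
eef_pos: [567.0, 2.1, 194.7]
eef_rot: [3.138, -0.001, 0.089]
force: [1.4, 0.5, -4.0]
finger_gap: 41.6
t: 31.4
eef_pos: [566.3, 7.7, 194.5]
eef_rot: [3.142, 0.0, 0.094]
force: [0.7, 0.6, -2.9]
finger_gap: 41.8
go: [-0.0000,0.0001,0.1465,0.00]
[566.31857872   7.67594499 194.52319691] [3.14150908e+00 5.35236676e-05 9.44833644e-02]
```

View pics/w6.png

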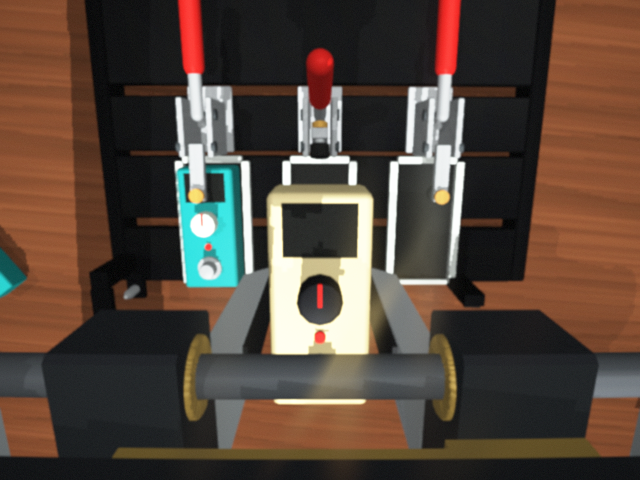

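The view matches the tremolo case: boost at rows 185–403, with the mid bay centred under it at columns 282–357. I lower straight down.

```bash
python3 -m creep '[[0,0,0.04,0,0],[0,0,0.08,0,0],[0,0,0.11,0,0],[0,0,0.125,0,0],[0,0,0.132,0,0],[0,0,0.137,0,0],[0,0,0.142,0,0],[0,0,0.145,0,0],[0,0,0.145,0,0],[0,0,0.145,0,0]]'
python3 - <<'E'
from h import *
go(566.3,7.7,44,.0944)
E
python3 -m creep '[[0,0,0.001,0,0],[0,0,0.002,0,0],[0,0,0.003,0,0],[0,0,0.004,0,0],[0,0,0.005,0,0],[0,0,0.006,0,0],[0,0,0.006,0,0],[0,0,0.006,0,0],[0,0,0.006,0,0],[0,0,0.006,0,0]]'
```

```text
t: 32.45
eef_pos: [566.7, 7.7, 50.0]
eef_rot: [3.141, -0.001, 0.095]
force: [-0.1, -0.2, -2.8]
finger_gap: 41.9
go: [-0.0004,-0.0000,0.0060,0.01]
t: 33.45
eef_pos: [566.4, 7.7, 44.8]
eef_rot: [3.141, -0.001, 0.095]
force: [-1.8, -0.0, 6.5]
finger_gap: 41.7
```

```bash
python3 -m creep '[[0,0,0,0,60],[0,0,0,0,60],[0,0,0,0,60],[0,0,-0.01,0,60],[0,0,-0.04,0,60],[0,0,-0.08,0,60],[0,0,-0.12,0,60],[0,0,-0.16,0,60],[0,0,-0.2,0,60],[0,0,-0.2,0,60]]'
python3 - <<'E'
from h import *
s=state();print(s["eef_pos"],s["eef_rot"])
ci=camera_info("wrist"); p,d=get_image("wrist"); np.savez("pics/w7.npz",p=p,d=d,T=ci["cam_to_world"]); cv2.imwrite("pics/w7.png",p[:,:,::-1])
u,v=np.meshgrid(range(640),range(480)); P=pts(ci,np.c_[u.ravel(),v.ravel()],d.ravel()).reshape(480,640,3)
for cc,lo,hi in(("cream",(12,5,140),(45,160,255)),("teal",(80,100,60),(95,255,255))):
    m=mask(p,lo,hi);m[:140]=0;m[280:]=0;m[:,:150]=0;m[:,420:]=0;m[(P[...,2]<58)]=0
    m=cv2.morphologyEx(m,cv2.MORPH_CLOSE,np.ones((9,9)))
    c=max(blobs(m,300),key=cv2.contourArea); r=rectz(ci,c,64); k=m>0
    A=np.c_[P[k][:,:2],np.ones(k.sum())]; 
    print(cc,r,np.percentile(P[k][:,2],[5,50,95]).round(1))
go(665.7,16.4,106,.0944)
E
```

```text
t: 34.45
eef_pos: [569.9, 7.4, 250.6]
eef_rot: [3.139, -0.013, 0.095]
force: [0.8, 0.3, 0.0]
finger_gap: 56.5
[569.86126967   7.43448682 250.58067118] [ 3.13891087 -0.01289106  0.09465742]
cream ((566.6976318359375, 7.34605598449707), (93.52042388916016, 41.708717346191406), 5.384319305419922) [62.3 64.5 85.8]
teal ((558.0690307617188, 89.13130187988281), (93.70260620117188, 44.56818771362305), 5.728401184082031) [61.9 64.4 65.8]
go: [0.0979,0.0004,0.1414,0.02]
```

```bash
python3 -m creep '[[0.04,0,0,0,60],[0.08,0,0.01,0,60],[0.099,0,0.04,0,60],[0.099,0,0.07,0,60],[0.099,0,0.1,0,60],[0.099,0,0.125,0,60],[0.099,0,0.138,0,60],[0.099,0,0.138,0,60],[0.099,0,0.138,0,60],[0.099,0,0.138,0,60]]'
python3 -m creep '[[0,0,0,0,0],[0,0,0,0,0],[0,0,0,0,0],[0,0,0,0,0],[0,0,0,0,0],[0,0,0,0,0],[0,0,0,0,0],[0,0,0,0,0],[0,0,0,0,0],[0,0,0,0,0]]'
python3 -m creep '[[0.005,0,0.0017,0,0],[0.0104,0,0.0041,0,0],[0.0152,0,0.0068,0,0],[0.0198,0,0.0101,0,0],[0.024,0,0.0138,0,0],[0.0278,0,0.0179,0,0],[0.0312,0,0.0225,0,0],[0.0341,0,0.0272,0,0],[0.0341,0,0.0272,0,0],[0.0341,0,0.0272,0,0]]'
python3 -m creep '[[0.0024,0,0.005,0,0],[0.0044,0,0.0103,0,0],[0.0058,0,0.0155,0,0],[0.0065,0,0.02,0,0],[0.0068,0,0.024,0,0],[0.0068,0,0.027,0,0],[0.0068,0,0.028,0,0],[0.0068,0,0.028,0,0],[0.0068,0,0.028,0,0],[0.0068,0,0.028,0,0]]'
```

```text
t: 35.5
eef_pos: [666.0, 17.0, 107.2]
eef_rot: [3.141, -0.003, 0.095]
force: [-0.6, -0.0, 0.1]
finger_gap: 56.2
t: 36.5
eef_pos: [664.9, 17.0, 105.5]
eef_rot: [3.141, -0.0, 0.095]
force: [-0.5, -0.2, 0.5]
finger_gap: 13.3
t: 37.5
eef_pos: [703.4, 20.5, 81.2]
eef_rot: [3.141, -0.01, 0.094]
force: [4.4, 0.2, 7.1]
finger_gap: 13.1
t: 38.5
eef_pos: [714.9, 21.5, 54.4]
eef_rot: [3.14, -0.02, 0.094]
force: [10.8, 2.5, 5.4]
finger_gap: 12.9
```

Next I release, back off above the board and check both pedals and the clamps. I also take a top view to locate the guard.

```bash
python3 -m creep '[[0,0,0,0,60],[0,0,0,0,60],[0,0,0,0,60],[0,0,0,0,60],[0,0,-0.03,0,60],[0,0,-0.07,0,60],[0,0,-0.11,0,60],[0,0,-0.15,0,60],[0,0,-0.19,0,60],[0,0,-0.23,0,60]]'
python3 -m creep '[[-0.05,0,-0.02,0,60],[-0.1,0,-0.02,0,60],[-0.13,0,-0.02,0,60],[-0.13,0,-0.02,0,60],[-0.13,0,-0.02,0,60],[-0.13,0,-0.02,0,60],[-0.13,0,-0.02,0,60],[-0.13,0,-0.02,0,60],[-0.13,0,-0.02,0,60],[-0.13,0,-0.02,0,60]]'
python3 - <<'E'
from h import *
s=state();print(s["eef_pos"],s["eef_rot"])
ci=camera_info("wrist"); p,d=get_image("wrist"); np.savez("pics/w8.npz",p=p,d=d,T=ci["cam_to_world"])
u,v=np.meshgrid(range(640),range(480)); P=pts(ci,np.c_[u.ravel(),v.ravel()],d.ravel()).reshape(480,640,3)
yaw=.0944;ex=np.array([np.cos(yaw),np.sin(yaw)])
m=mask(p,(0,180,90),(5,255,255))|mask(p,(174,180,90),(180,255,255))
for c in blobs(m,200):
    k=np.zeros_like(m);cv2.drawContours(k,[c.reshape(-1,1,2)],-1,255,-1);k=cv2.erode(k,np.ones((5,5)))>0
    if k.sum()<30: continue
    Q=P[k];a=Q[:,:2]@ex;print("red",c.mean(0).round(),Q.mean(0).round(1),"slope",np.polyfit(a,Q[:,2],1)[0].round(3))
t,_=get_image("top");np.savez("pics/top1.npz",p=t,d=_)
cv2.imwrite("pics/mix.png",np.hstack([p[:300,60:460],cv2.resize(t[150:330,440:560],None,fx=1.6667,fy=1.6667)])[:,:,::-1])
E
```

```text
t: 39.5
eef_pos: [704.9, 20.9, 281.6]
eef_rot: [-3.142, 0.001, 0.095]
force: [-0.0, 0.5, -0.4]
finger_gap: 56.5
t: 40.5
eef_pos: [576.5, 8.7, 299.9]
eef_rot: [-3.142, 0.001, 0.095]
force: [-0.0, 0.1, -0.3]
finger_gap: 56.3
[576.54171355   8.71506315 299.93066218] [-3.14155754e+00  5.70385009e-04  9.46952792e-02]
red [414.  68.] [716.1 -61.2  75.1] slope 0.026
red [320.  69.] [713.7  21.3  79.6] slope 0.085
red [226.  67.] [699.  103.7  78.4] slope 0.075
red [72. 11.] [745.3 272.2  24.8] slope -2.071
```

View pics/mix.png

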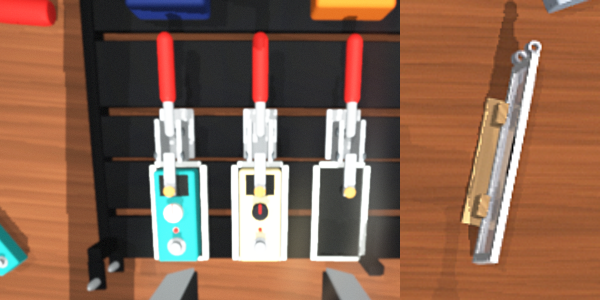

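Both pedals sit in their bays under closed clamps: left handle slope 0.075 and mid 0.085, against 0.026 for the empty right one. Guard in the rest at crop (505,150), sockets at the far end (520,57) and (535,47). Now the pintles, and a hover over the guard.

Run:
```python
from h import *
z=np.load("pics/w8.npz");p=z["p"];ci=camera_info("wrist");ci["cam_to_world"]=z["T"]
print("pin ends",onz(ci,[[157,284]],100),onz(ci,[[175,267]],42))
t=np.load("pics/top1.npz");ct=camera_info("top");pt,d=t["p"],t["d"]
# guard: sockets in top view: crop (520,57),(535,47)->
f=lambda a,b:[440+(a-400)/1.6667,150+b/1.6667]
print("up sock z86",onz(ct,[f(535,47)],86),"low sock z28",onz(ct,[f(520,57)],28), "rail ends z96",onz(ct,[f(535,47),f(488,262)],96))
go(470,165,250,.0944)
```

```text
pin ends [[491.77436918 157.71377081 100.        ]] [[490.37439899 159.76039835  42.        ]]
up sock z86 [[ 663.38925344 -408.63748442   86.        ]] low sock z28 [[ 663.0209189  -406.82030888   28.        ]] rail ends z96 [[ 660.8861054  -405.14378608   96.        ]
 [ 379.05199334 -336.11514133   96.        ]]
go: [-0.0911,-0.1656,0.0502,0.02]
```

```bash
python3 -m creep '[[-0.05,-0.05,0.03,0,60],[-0.056,-0.1,0.05,0,60],[-0.056,-0.15,0.05,0,60],[-0.056,-0.163,0.05,0,60],[-0.056,-0.163,0.05,0,60],[-0.056,-0.163,0.05,0,60],[-0.056,-0.163,0.05,0,60],[-0.056,-0.163,0.05,0,60],[-0.056,-0.163,0.05,0,60],[-0.056,-0.163,0.05,0,60]]'
python3 - <<'E'
from h import *
print(state()["eef_pos"],state()["eef_rot"])
ci=camera_info("wrist"); p,d=get_image("wrist"); np.savez("pics/w9.npz",p=p,d=d,T=ci["cam_to_world"])
q=proj(ci,[[491,158.5,100]])[0]; print(q)
x0,y0=int(q[0])-100,int(q[1])-75; x0=max(x0,0);y0=max(y0,0)
c=p[y0:y0+150,x0:x0+200]; print(x0,y0); cv2.imwrite("pics/w9c.png",cv2.resize(c,None,fx=4,fy=4,interpolation=cv2.INTER_CUBIC)[:,:,::-1])
E
```

```text
t: 41.6
eef_pos: [505.4, 164.8, 250.4]
eef_rot: [3.141, -0.0, 0.093]
force: [0.4, -1.2, -0.3]
finger_gap: 56.3
[505.38315581 164.82366216 250.404216  ] [ 3.14140090e+00 -1.75858358e-04  9.30901237e-02]
[325.08698691 240.80548447]
225 165
```

View pics/w9c.png

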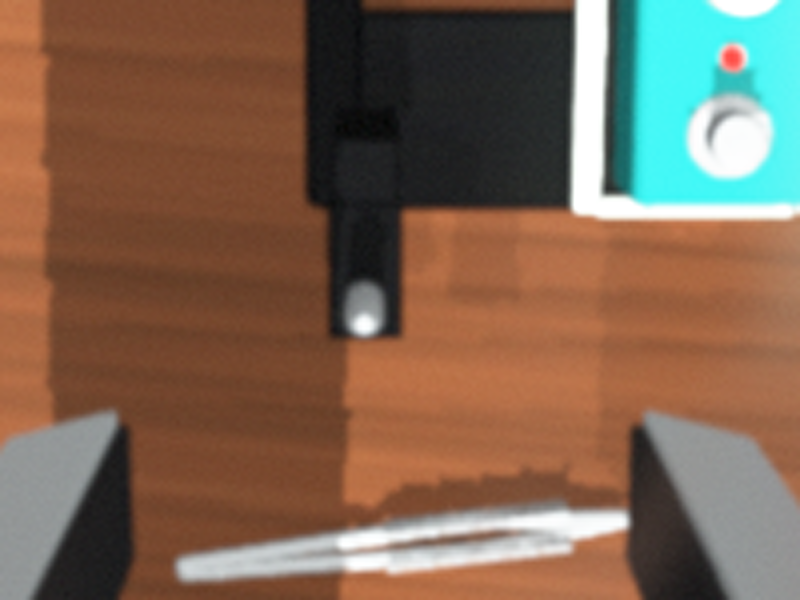

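The crop shows the upper pintle tip at (364,326), full-frame (316,246.5), with its bracket running back to the hinge post. The bay corner and the tweezers are clear of it.

Run:
```python
from h import *
z=np.load("pics/w9.npz");p,d=z["p"],z["d"];ci=camera_info("wrist");ci["cam_to_world"]=z["T"]
B=np.array([566.4,7.5]);yaw=.0944;ex=np.array([np.cos(yaw),np.sin(yaw)]);ey=np.array([-ex[1],ex[0]])
f=lambda a,b:[225+a/4,165+b/4]
for n,q,zz in(("tip",(364,325),100),("pin foot",(364,303),80),("bay corner front outer",(574,214),34),("post top back-left?",(335,137),80),("post front R",(398,203),80)):
    P=onz(ci,[f(*q)],zz)[0,:2]; print(n,P.round(1),"board(bay rel)",((P-B)@ex).round(1),((P-B)@ey).round(1))
u,v=int(f(364,325)[0]),int(f(364,325)[1]); print(pts(ci,[[u,v]],d[v,u]),d[v-3:v+3,u-2:u+3])
go(520,-371,280,-.24)
```

```text
tip [485.7 165.5] board(bay rel) -65.4 164.9
pin foot [485.4 165.6] board(bay rel) -65.7 165.0
bay corner front outer [500.7 116.4] board(bay rel) -55.1 114.6
post top back-left? [520.8 175. ] board(bay rel) -29.6 171.0
post front R [507.9 160.4] board(bay rel) -43.8 157.7
[[485.91267784 165.46894353  99.82728038]] [[341.62656 341.03363 341.3411  342.66788 343.29163]
 [341.4827  338.90103 338.84756 340.55508 342.23798]
 [339.63754 339.0575  339.91052 340.21808 341.903  ]
 [340.42004 341.7771  341.33743 340.98105 342.97427]
 [341.2567  340.7618  341.02145 342.57312 343.53635]
 [346.70972 344.1088  344.7606  346.34158 362.23288]]
go: [-0.0353,0.5350,-0.0296,19.10]
```

```bash
python3 -m creep '[[0,0.05,-0.03,2,60],[-0.04,0.535,-0.03,19.1,60],[-0.04,0.535,-0.03,19.1,60],[-0.04,0.535,-0.03,19.1,60],[-0.04,0.535,-0.03,19.1,60],[-0.04,0.535,-0.03,19.1,60],[-0.04,0.535,-0.03,19.1,60],[-0.04,0.535,-0.03,19.1,60],[-0.04,0.535,-0.03,19.1,60],[-0.04,0.535,-0.03,19.1,60]]'
python3 - <<'E'
from h import *
go(515,-371,280,-.24)
E
```

```text
t: 42.65
eef_pos: [514.7, -329.3, 280.1]
eef_rot: [3.142, -0.0, -0.24]
force: [0.9, -0.2, 0.6]
finger_gap: 56.6
go: [0.0102,0.0404,0.0001,0.03]
```

```bash
python3 -m creep '[[0.01,0.02,0,0,60],[0.01,0.035,0,0,60],[0.01,0.035,0,0,60],[0.01,0.035,0,0,60],[0.01,0.035,0,0,60],[0.01,0.035,0,0,60],[0.01,0.035,0,0,60],[0.01,0.035,0,0,60],[0.01,0.035,0,0,60],[0.01,0.035,0,0,60]]'
python3 - <<'E'
from h import *
print(state()["eef_pos"],state()["eef_rot"])
ci=camera_info("wrist"); p,d=get_image("wrist"); np.savez("pics/w10.npz",p=p,d=d,T=ci["cam_to_world"]); cv2.imwrite("pics/w10.png",p[:,:,::-1])
E
```

```text
t: 43.65
eef_pos: [516.7, -363.2, 280.0]
eef_rot: [3.141, -0.0, -0.238]
force: [-0.1, -0.1, 1.1]
finger_gap: 56.4
[ 516.67306774 -363.17641937  280.03302139] [ 3.14147972e+00 -7.59869525e-05 -2.38495748e-01]
```

View pics/w10.png

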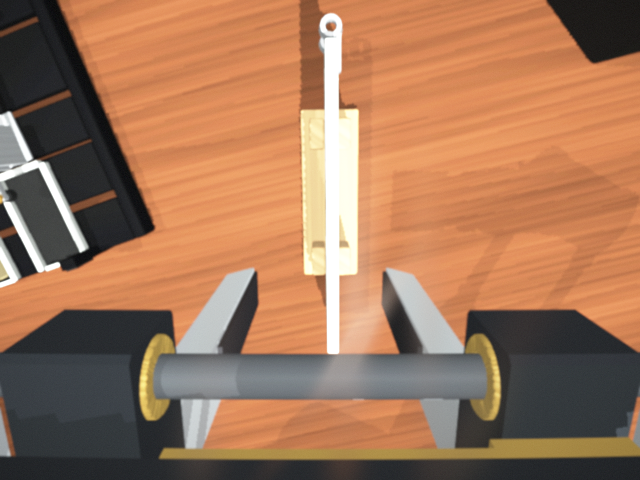

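Run:
```python
from h import *
z=np.load("pics/w10.npz");p,d=z["p"],z["d"];ci=camera_info("wrist");ci["cam_to_world"]=z["T"]
g=p.min(2); E=[]
for r in range(85,345,10):
    k=np.nonzero(g[r,315:350]>225)[0]+315
    if len(k)>3: E.append([(k.min()+k.max())/2,r]); 
    if r%50==35: print(r,k.min(),k.max())
Q=onz(ci,E,96)[:,:2]; vx,vy,x0,y0=cv2.fitLine(Q.astype(np.float32),cv2.DIST_HUBER,0,.01,.01).ravel(); a=np.arctan2(vy,vx)
print("rail dir",a,x0,y0,"resid",np.abs((Q-[x0,y0])@[-vy,vx]).max())
S=onz(ci,[[331,25]],86)[0,:2]; e=np.array([vx,vy]); s=(S-[x0,y0])@e; print("socket",S,"off line",(S-[x0,y0])@[-vy,vx])
M=np.array([x0,y0])+e*(s-152); print("mid",M); F=onz(ci,[[333,352]],96)[0,:2]; print("free end from mid",(F-M)@e)
print("rail z",[pts(ci,[[332,r]],d[r,332])[0].round(1) for r in (100,200,300)])
go(*M,120,a); go(*M,72,a)
```

```text
85 325 337
135 325 349
185 326 349
235 326 349
285 327 338
335 327 338
rail dir -0.25342426 505.52585 -375.0482 resid 6.216622818170703
socket [ 667.97733147 -409.94801397] off line 6.944771062351655
mid [ 519.09108593 -378.56148367]
free end from mid -139.16370884558026
rail z [array([ 609.1, -396.6,   96.1]), array([ 527.7, -377.3,   98.2]), array([ 436.7, -355.9,   97.1])]
go: [0.0060,0.0143,0.1600,0.85]
go: [0.0060,0.0143,0.2080,0.85]
```

Run:
```python
from h import *
z=np.load("pics/w10.npz");p=z["p"];ci=camera_info("wrist");ci["cam_to_world"]=z["T"]
Q=onz(ci,[[331.2,85],[332.5,285],[332.5,335],[331.6,135],[332,235]],96)[:,:2]
vx,vy,x0,y0=cv2.fitLine(Q.astype(np.float32),cv2.DIST_L2,0,.01,.01).ravel(); e=np.array([vx,vy])
S=onz(ci,[[331,25]],86)[0,:2]; s=(S-[x0,y0])@e; M=np.array([x0,y0])+e*(s-152); a=np.arctan2(vy,vx)
print(a,"resid",((Q-[x0,y0])@[-vy,vx]).round(1),"socket off",(S-[x0,y0])@[-vy,vx],M)
go(*M,120,a); go(*M,70,a)
```

```text
-0.2265133 resid [ 0.  -0.1  0.1 -0.1  0.1] socket off -0.3668643971634686 [ 519.94250435 -375.45417139]
go: [0.0061,0.0111,0.1600,-0.69]
go: [0.0061,0.0111,0.2100,-0.69]
```

The guard's rail runs along column ~332 from the socket at (331,25) to the free end at (333,352). Length and line check out. Now to grip it.

```bash
python3 -m creep '[[0.006,0.011,0.04,-0.7,60],[0.006,0.011,0.08,-0.7,60],[0.006,0.011,0.12,-0.7,60],[0.006,0.011,0.15,-0.7,60],[0.006,0.011,0.175,-0.7,60],[0.006,0.011,0.195,-0.7,60],[0.006,0.011,0.206,-0.7,60],[0.006,0.011,0.206,-0.7,60],[0.006,0.011,0.206,-0.7,60],[0.006,0.011,0.206,-0.7,60]]'
python3 -m creep '[[0,0,0,0,0],[0,0,0,0,0],[0,0,0,0,0],[0,0,0,0,0],[0,0,0,0,0],[0,0,0,0,0],[0,0,0,0,0],[0,0,0,0,0],[0,0,0,0,0],[0,0,0,0,0]]'
```

```text
t: 44.7
eef_pos: [520.7, -376.2, 75.4]
eef_rot: [3.14, -0.002, -0.227]
force: [1.3, -0.1, 0.9]
finger_gap: 56.6
t: 45.7
eef_pos: [519.8, -375.4, 73.9]
eef_rot: [-3.142, 0.0, -0.226]
force: [0.5, -0.1, 0.0]
finger_gap: 9.7
```

```bash
python3 -m creep '[[0,0,-0.005,0,0],[0,0,-0.015,0,0],[0,0,-0.03,0,0],[0,0,-0.05,0,0],[0,0,-0.075,0,0],[0,0,-0.1,0,0],[0,0,-0.125,0,0],[0,0,-0.145,0,0],[0,0,-0.155,0,0],[0,0,-0.155,0,0]]'
python3 - <<'E'
from h import *
go(455,10,230,1.665)
E
```

```text
t: 46.7
eef_pos: [520.4, -376.0, 230.9]
eef_rot: [3.14, -0.003, -0.227]
force: [0.1, 0.5, -3.3]
finger_gap: 9.6
go: [-0.1504,-0.3614,0.0009,-108.38]
```

```bash
python3 -m creep '[[-0.01,-0.02,0,-4,0],[-0.02,-0.04,0,-10,0],[-0.03,-0.065,0,-17,0],[-0.042,-0.09,0,-24,0],[-0.055,-0.12,0,-31,0],[-0.067,-0.15,0,-38,0],[-0.078,-0.18,0,-45,0],[-0.09,-0.21,0,-52,0],[-0.1,-0.235,0,-58,0],[-0.108,-0.255,0,-63,0]]'
python3 - <<'E'
from h import *
go(455,10,230,1.665)
E
```

```text
t: 47.7
eef_pos: [470.4, -100.7, 227.7]
eef_rot: [-3.139, 0.001, 0.878]
force: [0.5, 0.1, -3.3]
finger_gap: 9.8
go: [0.0754,-0.0826,-0.0023,-45.11]
```

```bash
python3 -m creep '[[0.015,-0.015,0,-7,0],[0.03,-0.03,0,-14,0],[0.045,-0.047,0,-21,0],[0.058,-0.062,0,-28,0],[0.068,-0.074,0,-35,0],[0.075,-0.082,0,-41,0],[0.075,-0.082,0,-44,0],[0.075,-0.082,0,-44,0],[0.075,-0.082,0,-44,0],[0.075,-0.082,0,-44,0]]'
python3 - <<'E'
from h import *
go(455,10,230,1.665)
s=state();print(s["eef_pos"],s["eef_rot"])
ci=camera_info("wrist"); p,d=get_image("wrist"); np.savez("pics/w11.npz",p=p,d=d,T=ci["cam_to_world"]); cv2.imwrite("pics/w11.png",p[:,:,::-1])
E
```

```text
t: 48.7
eef_pos: [457.0, 7.2, 228.5]
eef_rot: [-3.141, -0.0, 1.64]
force: [-0.3, -0.8, -2.3]
finger_gap: 9.8
go: [0.0029,-0.0018,-0.0015,-1.45]
[456.96949576   7.24779951 228.49152708] [-3.14068666e+00 -3.83228034e-05  1.63975303e+00]
```

View pics/w11.png

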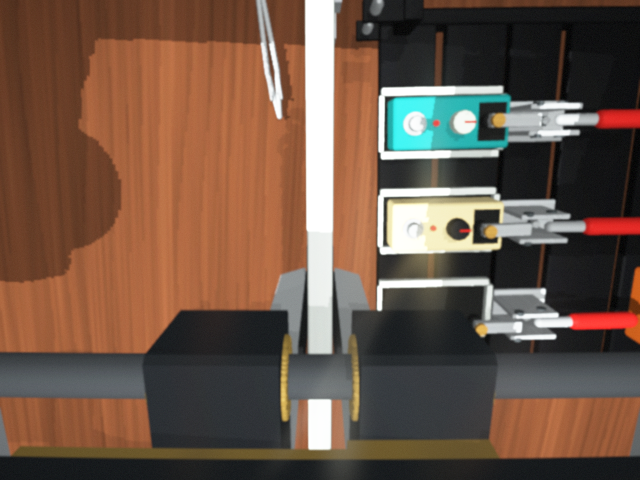

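The guard hangs level and aligned along column 319, and the pintle shows at (376,10) ahead and to the right. Now down to entry height in front of the board.

```bash
python3 -m creep '[[0.003,-0.002,0.02,-1.4,0],[0.003,-0.002,0.04,-1.4,0],[0.003,-0.002,0.06,-1.4,0],[0.003,-0.002,0.08,-1.4,0],[0.003,-0.002,0.1,-1.4,0],[0.003,-0.002,0.112,-1.4,0],[0.003,-0.002,0.117,-1.4,0],[0.003,-0.002,0.117,-1.4,0],[0.003,-0.002,0.117,-1.4,0],[0.003,-0.002,0.117,-1.4,0]]'
python3 - <<'E'
from h import *
go(500.1,14.2,112.5,1.665)
s=state();print(s["eef_pos"],s["eef_rot"])
p,d=get_image("side");cv2.imwrite("pics/s2.png",p[:,:,::-1])
np.savez("pics/s2.npz",p=p,d=d)
p,d=get_image("top");np.savez("pics/t2.npz",p=p,d=d)
a=cv2.resize(np.load("pics/s2.npz")["p"][200:330,220:380],None,fx=3.5,fy=3.5,interpolation=cv2.INTER_CUBIC)
b=cv2.resize(p[225:290,230:290],None,fx=4,fy=4,interpolation=cv2.INTER_CUBIC); b=np.vstack([b,np.zeros((455-260,240,3),np.uint8)])
cv2.imwrite("pics/m2.png",np.hstack([a,b])[:,:,::-1])
E
```

```text
t: 49.75
eef_pos: [455.8, 10.1, 112.8]
eef_rot: [3.14, 0.001, 1.665]
force: [-1.1, -0.3, -1.9]
finger_gap: 9.5
go: [-0.0001,0.0445,0.0003,0.01]
[455.79491537  10.14185178 112.75991533] [3.13977978e+00 5.06937174e-04 1.66520013e+00]
```

View pics/m2.png

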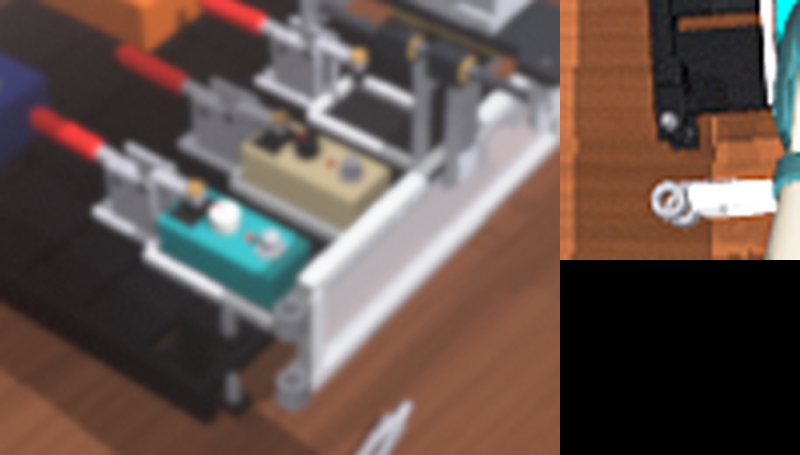

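The side crop shows both sockets at (292,310) and (292,385), in front of the pins at (230,320) and (235,388). The top crop has the socket at full-frame (257.5,275) and the pin at (257.3,255).

Run:
```python
from h import *
ct=camera_info("top");cs=camera_info("side")
ex=np.array([np.cos(.0944),np.sin(.0944)]);ey=np.array([-ex[1],ex[0]])
S=onz(ct,[[257.5,275]],125)[0,:2];P=onz(ct,[[257.3,255]],100)[0,:2]
D=P-S;print("top: sock",S,"pin",P,"delta ex,ey",D@ex,D@ey)
f=lambda a,b:[220+a/3.5,200+b/3.5]
# side: socket tops (up z125, low z67), pin tips (100, 42)
for q,z in(((291,297),125),((293,370),67)): print("side sock",onz(cs,[f(*q)],z)[0])
for q,z in(((229,303),100),((232,374),42)): print("side pin",onz(cs,[f(*q)],z)[0])
```

```text
top: sock [436.82436146 160.30665317] pin [480.84658782 165.20837505] delta ex,ey 44.288258629283845 0.7303688270459227
side sock [443.77640951 156.83819475 125.        ]
side sock [442.75946929 158.21724502  67.        ]
side pin [484.11890616 166.34669034 100.        ]
side pin [483.37200883 168.38579775  42.        ]
```

```bash
python3 -m creep '[[0,0.006,0,0,0],[0,0.014,0,0,0],[0,0.022,0,0,0],[0,0.03,0,0,0],[0,0.036,0,0,0],[0,0.04,0,0,0],[0,0.044,0,0,0],[0,0.044,0,0,0],[0,0.044,0,0,0],[0,0.044,0,0,0]]'
python3 - <<'E'
from h import *
go(500.1,14.2,112.5,1.665)
p,d=get_image("side");np.savez("pics/s3.npz",p=p,d=d);t,_=get_image("top")
a=cv2.resize(p[260:330,255:325],None,fx=7,fy=7,interpolation=cv2.INTER_CUBIC)
b=cv2.resize(t[235:275,240:280],None,fx=6,fy=6,interpolation=cv2.INTER_CUBIC); b=np.vstack([b,np.zeros((490-240,240,3),np.uint8)])
cv2.imwrite("pics/m3.png",np.hstack([a,b])[:,:,::-1])
E
```

```text
t: 50.85
eef_pos: [498.4, 14.4, 111.9]
eef_rot: [-3.141, 0.0, 1.665]
force: [0.1, 0.3, -2.8]
finger_gap: 9.6
go: [-0.0004,0.0016,-0.0006,0.02]
```

No more pictures to view, so I continue on numbers and force: lower slowly in stages.

```bash
python3 -m creep '[[0,0.0015,0,0,0],[0,0.0015,0,0,0],[0,0.0015,0.002,0,0],[0,0.0015,0.004,0,0],[0,0.0015,0.006,0,0],[0,0.0015,0.008,0,0],[0,0.0015,0.01,0,0],[0,0.0015,0.011,0,0],[0,0.0015,0.011,0,0],[0,0.0015,0.011,0,0]]'
python3 -m creep '[[0,0,0.001,0,0],[0,0,0.002,0,0],[0,0,0.003,0,0],[0,0,0.004,0,0],[0,0,0.004,0,0],[0,0,0.004,0,0],[0,0,0.004,0,0],[0,0,0.004,0,0],[0,0,0.004,0,0],[0,0,0.004,0,0]]'
python3 -c "
from h import *
s=state();print(s['eef_pos'],s['torque'])"
```

```text
t: 51.95
eef_pos: [500.2, 14.6, 100.9]
eef_rot: [-3.141, -0.0, 1.665]
force: [0.2, -0.3, -2.6]
finger_gap: 9.6
t: 52.95
eef_pos: [500.3, 14.6, 97.0]
eef_rot: [-3.142, 0.0, 1.665]
force: [-1.6, -0.8, -3.2]
finger_gap: 9.9
[500.29773746  14.59153128  96.95419349] [-0.12438512  0.06532791 -0.05615606]
```

```bash
python3 -m creep '[[0,0,0.0015,0,0],[0,0,0.003,0,0],[0,0,0.0045,0,0],[0,0,0.006,0,0],[0,0,0.0075,0,0],[0,0,0.009,0,0],[0,0,0.0105,0,0],[0,0,0.011,0,0],[0,0,0.011,0,0],[0,0,0.011,0,0]]'
python3 -m creep '[[0,0,0.001,0,0],[0,0,0.002,0,0],[0,0,0.003,0,0],[0,0,0.003,0,0],[0,0,0.003,0,0],[0,0,0.003,0,0],[0,0,0.003,0,0],[0,0,0.003,0,0],[0,0,0.003,0,0],[0,0,0.003,0,0]]'
```

```text
t: 53.95
eef_pos: [500.1, 14.7, 85.7]
eef_rot: [-3.141, -0.0, 1.665]
force: [0.1, -0.7, -3.4]
finger_gap: 9.8
t: 54.95
eef_pos: [500.2, 14.5, 83.1]
eef_rot: [-3.141, 0.0, 1.665]
force: [-2.7, -1.5, 2.2]
finger_gap: 10.0
```

```bash
python3 -m creep '[[0,0,0,0,25],[0,0,0,0,25],[0,0,0,0,25],[0,0,0,0,25],[0,0,0,0,25],[0,0,-0.01,0,25],[0,0,-0.03,0,25],[0,0,-0.06,0,25],[0,0,-0.1,0,25],[0,0,-0.14,0,25]]'
python3 -m creep '[[0,0,-0.04,0,25],[0,0,-0.06,0,25],[0,0,-0.06,0,25],[0,0,-0.06,0,25],[0,0,-0.06,0,25],[0,0,-0.06,0,25],[0,0,-0.06,0,25],[0,0,-0.06,0,25],[0,0,-0.06,0,25],[0,0,-0.06,0,25]]'
python3 - <<'E'
from h import *
s=state();print(s["eef_pos"],s["eef_rot"])
ci=camera_info("wrist"); p,d=get_image("wrist"); np.savez("pics/w12.npz",p=p,d=d,T=ci["cam_to_world"])
u,v=np.meshgrid(range(640),range(480)); P=pts(ci,np.c_[u.ravel(),v.ravel()],d.ravel()).reshape(480,640,3)
B=np.array([566.4,7.5]);ex=np.array([np.cos(.0944),np.sin(.0944)]);ey=np.array([-ex[1],ex[0]])
X=(P[...,:2]-B)@ex;Y=(P[...,:2]-B)@ey;Z=P[...,2]
print("rail top along y: y, x, z")
for y in range(-160,180,20):
    k=(abs(Y-y)<4)&(abs(X+66)<22)&(Z>86)&(Z<125)&(d>0)
    if k.sum()>5: print(y,k.sum(),np.median(X[k]).round(1),np.percentile(Z[k],[50,90]).round(1))
E
```

```text
t: 55.95
eef_pos: [500.0, 14.7, 224.9]
eef_rot: [3.141, 0.0, 1.665]
force: [0.8, -0.0, 0.1]
finger_gap: 23.4
t: 56.95
eef_pos: [500.3, 14.6, 282.8]
eef_rot: [-3.141, 0.0, 1.665]
force: [-0.2, -0.1, 0.0]
finger_gap: 23.5
[500.29946063  14.59680481 282.8225505 ] [-3.14136787e+00  5.12671037e-05  1.66542276e+00]
rail top along y: y, x, z
-120 74 -66.0 [93.7 94.6]
-100 83 -65.9 [94.6 95.6]
-80 85 -65.9 [95.6 96.3]
-60 86 -65.9 [96.7 97.6]
-40 89 -65.9 [97.6 98.5]
-20 94 -65.9 [98.6 99.4]
0 103 -65.0 [ 99.6 100.4]
20 107 -65.8 [100.6 101.6]
40 100 -65.0 [101.6 102.7]
60 110 -65.0 [102.6 103.5]
80 120 -64.5 [103.6 104.5]
100 120 -64.5 [104.7 105.7]
120 130 -64.9 [105.5 106.6]
140 168 -62.6 [106.1 107.6]
160 195 -64.9 [97.  98.5]
```

The hang is good. The rail top is at 106 mm at the hinge end, the sag slope is 0.05 rad, and the guard lies flat along the stop line. Last checks: pedals, clamps, and any plum pedal hidden earlier by the arm.

Run:
```python
from h import *
B=np.array([566.4,7.5]);ex=np.array([np.cos(.0944),np.sin(.0944)]);ey=np.array([-ex[1],ex[0]])
z=np.load("pics/w12.npz");p,d=z["p"],z["d"];ci=camera_info("wrist");ci["cam_to_world"]=z["T"]
u,v=np.meshgrid(range(640),range(480)); P=pts(ci,np.c_[u.ravel(),v.ravel()],d.ravel()).reshape(480,640,3)
X=(P[...,:2]-B)@ex;Y=(P[...,:2]-B)@ey;Z=P[...,2]
for n,y in(("left",86),("mid",0),("right",-86)):
    k=(abs(Y-y)<21)&(abs(X)<45)&(d>0);print(n,"top z",np.percentile(Z[k],[20,50]).round(1))
    for lab,x in(("grip front",112),("grip back",165)):
        k=(abs(Y-y)<4)&(abs(X-x)<4)&(d>0)&(Z>60); print("  ",lab,np.median(Z[k]).round(1) if k.any() else None)
t1,_=get_image("top");s1,_=get_image("side")
for nm,im in(("top0",np.load("pics/top0.npz")["p"]),("top1",np.load("pics/top1.npz")["p"]),("topnow",t1),("side0",np.load("pics/side0.npz")["p"]),("sidenow",s1)):
    m=mask(im,(130,40,30),(172,255,255)); print(nm,[(c.mean(0).round().tolist(),cv2.contourArea(c)) for c in blobs(m,40)])
```

```text
left top z [64.  64.9]
   grip front 77.5
   grip back 81.1
mid top z [63.7 64.9]
   grip front 77.8
   grip back 81.2
right top z [30.6 31.4]
   grip front 76.4
   grip back 76.5
top0 []
top1 []
topnow []
side0 []
sidenow []
```

```bash
python3 -c "
from cell import *
print(sign_off(), state()['t'])"
```

```text
the job is handed in; nothing more can be done
the job is handed in; nothing more can be done
```

The board is packed and the job is handed in, at about 57 s on the robot clock.

- **Pedals:** The largest teal tremolo is in the left bay and the cream boost is in the mid bay, both footswitch to the front. The boost had been knocked about 55 mm aside, so I measured it again before picking it up. No plum chorus showed in any top or side view, so I treated it as absent. The right bay is empty.
- **Seating and clamps:** Pedal tops read 64–65 mm, where fully down is 64. The left and mid handles sit at about 0.07 rad and the right at about 0, against the 0.15 limit.
- **Guard:** It is lowered onto both pintles and left shut. The rail is 106 mm high at the hinge end, its fully-down height. It sags 0.05 rad toward the free end (limit 0.09), and its rail lies on the pintle line, where it should be when shut. The gripper is clear above it.

**Disagreement and limits of the checks:**
- Before hanging, a rough side-view reading of the sockets disagreed with the top view and the plan by about 6 mm. I went with the top view. The guard then went down without resistance until it reached the pintle feet.
- The picture limit was reached just before lowering, so the final guard checks are from depth and force only.
- I did not re-measure the tweezers or the screwdriver at the end, but no move went down to them.

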